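# Demould the wax tablets

### The arm

A 7-joint arm with a two-finger parallel gripper is mounted at the origin on the work surface. World frame = base frame: x ahead of the robot, y to its left, z up, the work surface at z = 0. Lengths are in m, angles in rad, forces in N, time in s.
With the tool pointing down it reaches from about 0.425 to 0.925 m from the base axis. Payload 6.8 kg.
Tool frame: the origin (TCP) lies midway between the tips of the shut fingers; the grasp point (between the pads) lies 19 mm behind it; z points along the fingers, y is the line along which they close (so a half turn about z gives the same grasp; the last joint's range is limited). The gripper opens to 85 mm and grips with 20 to 120 N. Pads are 22 mm wide; open, the fingers measure 114 mm over their backs; the gripper's body (76 mm by 85 mm) begins 54 mm behind the grasp point. The pads swing forward as they close: fully open they stand 13 mm farther back than shut.
Start: joints at [-1.251, 0.477, 0.022, 1.555, -0.011, 1.109, -0.083], TCP at [0.28, 0.614, 0.231] pointing down, gripper open.
Joint ranges: [-2.96, 2.96], [-0.34, 2.1], [-1.41, 1.46], [0.24, 2.44], [-1.37, 4.51], [0.17, 1.92], [-2.96, 2.96]. Speed limits (rad/s): [2.39, 2.39, 3.14, 3.14, 3.14, 3.14, 3.14].

### API

Orientations are given as a unit quaternion [w, x, y, z].
In Python, from station import bot gives the robot as it stands.
- The arm moves only by the tool jog_arm, never from a script. Its argument "rows" is a list of rows, each an object of numbers: "fingers": the finger opening in mm, from 0 to 85.4; "x", "y", "z": the shift along the tool's x, y, z in mm; "ax", "ay", "az": the turn, a rotation vector about the tool's x, y, z in degrees. A call has exactly 8 rows; each row shifts and turns the commanded pose from where the row before left it, along the tool's axes as they then stand; what a row does not reach is not made up. A row lasts 1/10 s, in which the tool goes at most 50 mm and 8.59 degrees, less where a joint would pass 70% of its speed; a pose out of reach is approached as far as the arm can. A call with a gripper value outside its range is refused whole. The fingers move at their own pace and stop on an object; "force" is the grip in N (left out, the last holds). Time passes only in rows, so rows that do not move let the fingers close, or fill a call up. It gives the time, the measured TCP pose, the force, the opening and the grip force at its end, in the units of the state.
- bot.get_obs(): the state, without advancing time (a new reading comes with each control period).
- bot.read_camera(name): name is "scene" or "top"; returns a dict with "pixels" (384x512x3 uint8, red, green, blue), "vertical_fov" (degrees; the focal length in pixels is half the picture's height over the tangent of half this angle, whatever the lens; pixels are square), "cx", "cy" (the principal point, pixels), "dist_coeffs" ([k1, k2, p1, p2, k3] as OpenCV has them; the pictures are not rectified), "world_from_camera" (4x4, takes a point from camera to world coordinates). Camera axes: x right, y down, z forward; pixel columns grow to the right and rows downward; lengths in m; the calibration is good to about 2 mm. A picture is of the moment at which its call begins. There is no depth.
- bot.hand_in(): hands the job in; it is judged then, once.
The state is a dict: "t": time; "q": joint angles; "joint_vel": joint speeds; "joint_torque": joint torques, N m; "eef_pos": TCP position; "tool_rot": TCP orientation; "contact_force": force on the tool from outside, world axes, zero at the start; "torque": the same for the moment, N m; "gripper_width": opening from 0.0 (shut) to 1.0 (fully open); "grasp_force": force on a finger pad.
Only numpy, scipy, OpenCV 4.12 (cv2) and the standard library are available. Lean on these libraries where they do the work, as an engineer would, in place of code of your own. Each camera call takes 0.05 s, during which the arm holds its last target. There are 200 camera calls.

### The job

Fit the winged key fully home on the jig's square shaft and turn it counter-clockwise to its stop, so that the wax tablets rise out of their moulds. Then lift out every tablet and lay it flat, flowers up, on the floor of the plywood tray; only once all are there, turn the key back so that the plates are fully down, then take the key off and stand it upright, bore down, in the black bin it came from. Do not knock over the jars, bottle, jug or tin standing about.

Things in the scene. Friction and masses are not known exactly. Their poses are not given: they have to be found in the camera images.
- jig: Fixed jig: aluminium mould block 222 (its x) x 146 (y) x 46 mm high, four open cavities 93 x 43 mm, long side along x, centred at x +-52.5, y +-37 mm (walls between them 31 mm across y, 12 mm across x). A grey gearbox 90 mm wide, 46 mm high adjoins its -y side, out to y = -210 mm; the square shaft stands on it at x 0, y -165 mm. Origin: centre of the block's underside, z up.
- crank (a joint): Turn of the square shaft about its upright axis, rad: 0 at the start (lifting plates down), 1.3 at its stop; grows counter-clockwise seen from above. Raises a lifting plate in every cavity by 19 mm per rad, 25 mm in all. Takes about 0.4 N m to turn up, less down, and stays where it is left.
- shaft_foot (a point): Foot of the square shaft, on its axis, at the gearbox's top (46 mm above the table); turns with the shaft. The shaft is 20 mm square, sides along this point's x and y, straight for 22 mm, then tapering to 12 mm square at 32 mm. At crank 0 its axes are parallel to the jig's.
- key_foot (a point): Centre of the underside of the loose winged key (0.3 kg), z up its axis; stands in the bin at the start, bore down. Steel hub 46 mm square, 36 mm high; square bore 23 mm wide, 36 mm deep, open below, sides along this point's x and y. Fits the shaft at any quarter turn, with 0.16 rad of rotational play. Fully home, its underside lies on the gearbox and this point meets shaft_foot.
- key_wing (a point): Centre of the key's wing, an upright plate of dark wood, 100 mm long (x), 16 mm thick (y), 28 mm tall (z), whose lower edge is the hub's top; 50 mm above key_foot.
- tray_floor (a point): Centre of the inner floor of the loose plywood cooling tray, 6 mm above the table; tray outside 250 mm (its x) by 180 mm (its y), walls 6 mm thick and 20 mm high overall, so the inside is 238 x 168 mm. Mass about 0.8 kg.
- bin_floor (a point): Centre of the inner floor of the fixed black bin in which the key starts and ends, 6 mm above the table; 180 x 180 mm outside along its x and y, 168 x 168 mm inside, walls 6 mm thick and 30 mm high overall. The key stands in it at a varying place and yaw.
- tablet1_c (a point): Centre of a cream wax tablet with pressed flowers on its top, 90 mm (x) x 40 mm (y) x 28 mm (z, up), about 0.11 kg (0.09 to 0.14); some tablets are absent. At the start it sits in a jig cavity with 1.5 mm play all round, its top flush with the mould block's; with the plates fully up, 25 mm of its height stands above the block and 3 mm is still in the cavity.
- tablet2_c (a point): Centre of a cream wax tablet with pressed flowers on its top, 90 mm (x) x 40 mm (y) x 28 mm (z, up), about 0.11 kg (0.09 to 0.14); some tablets are absent. At the start it sits in a jig cavity with 1.5 mm play all round, its top flush with the mould block's; with the plates fully up, 25 mm of its height stands above the block and 3 mm is still in the cavity.
- tablet3_c (a point): Centre of a cream wax tablet with pressed flowers on its top, 90 mm (x) x 40 mm (y) x 28 mm (z, up), about 0.11 kg (0.09 to 0.14); some tablets are absent. At the start it sits in a jig cavity with 1.5 mm play all round, its top flush with the mould block's; with the plates fully up, 25 mm of its height stands above the block and 3 mm is still in the cavity.
- tablet4_c (a point): Centre of a cream wax tablet with pressed flowers on its top, 90 mm (x) x 40 mm (y) x 28 mm (z, up), about 0.11 kg (0.09 to 0.14); some tablets are absent. At the start it sits in a jig cavity with 1.5 mm play all round, its top flush with the mould block's; with the plates fully up, 25 mm of its height stands above the block and 3 mm is still in the cavity.
- candle1: Bystander: poured candle in a glass jar, 73 mm across, 90 mm tall; origin under its centre. Not to be knocked over.
- candle2: Bystander: same as candle1; origin under its centre. Not to be knocked over.
- candle3: Bystander: same as candle1; origin under its centre. Not to be knocked over.
- candle4: Bystander: same as candle1; origin under its centre. Not to be knocked over.
- bottle1: Bystander: amber glass bottle, 64 mm across, 150 mm tall; origin under its centre. Not to be knocked over.
- jug: Bystander: steel pouring jug with a handle, 100 mm across, 120 mm tall; origin under its centre. Not to be knocked over.
- tin: Bystander: closed aluminium tin, 68 mm across, 60 mm tall; origin under its centre. Not to be knocked over.
Mind the look-alikes: they are no part of the job. Leave any yellow look-alike of the part that bears tablet4_c alone. Leave any green look-alike of the part that bears key_foot alone.

How it is judged:
By the outcome, as a careful person would: the job done as asked, in the order asked, and still so for the second after the job is handed in, with the robot touching nothing.
Of tablet1, tablet2, tablet3, tablet4 only 3 to 4 are there at a start; the rules pass over those that are not, and their reading is None.
At some moment in a run one of key, tray may be knocked a few centimetres aside while the robot is not near it.
Once in a run the grip may slacken for a moment while it holds something.
It also fails if it takes over 210 s, if anything falls off the work surface, if the arm or the gripper's body presses on something with over 40 N, if the wrist force passes 120 N, or if a joint passes its speed limit or range.

## Working session

There is one attempt and no reset: what is moved stays moved. The work goes in short steps, Python scripts to look and compute and a tool call to move; the robot and the scene stay as the last step left them, time stands still between calls to the robot, and variables do not carry over. Pictures are saved under pics/ and viewed, at most 16 in all, crops included, and the job is handed in when it is done.

Besides the shell and the picture viewer there is one more tool, called after "Call:" as name(argument=value, ...), one argument or row to a line, values as JSON. jog_arm: Moves the arm, as the interface text tells. Its arguments: {"type":"object","properties":{"rows":{"type":"array","items":{"type":"object","properties":{"fingers":{"type":"number"},"x":{"type":"number"},"y":{"type":"number"},"z":{"type":"number"},"ax":{"type":"number"},"ay":{"type":"number"},"az":{"type":"number"}}}},"force":{"type":"number"}},"required":["rows"]}

```bash
mkdir -p pics; ls; cat > h.py <<'E'
import numpy as np, cv2
from station import bot
def cam(n):
    c=bot.read_camera(n); h,w=c["pixels"].shape[:2]
    f=h/2/np.tan(np.radians(c["vertical_fov"])/2)
    K=np.array([[f,0,c["cx"]],[0,f,c["cy"]],[0,0,1]]); return c["pixels"],K,np.array(c["dist_coeffs"],float),np.array(c["world_from_camera"])
def ray(C,uv,z):
    _,K,d,T=C
    p=cv2.undistortPoints(np.array(uv,float).reshape(-1,1,2),K,d).reshape(-1,2)
    v=np.c_[p,np.ones(len(p))]@T[:3,:3].T; o=T[:3,3]
    return o+v*((z-o[2])/v[:,2])[:,None]
def proj(C,P):
    _,K,d,T=C; R=T[:3,:3].T
    return cv2.projectPoints(np.array(P,float).reshape(-1,1,3),cv2.Rodrigues(R)[0],-R@T[:3,3],K,d)[0].reshape(-1,2)
def save(C,name,crop=None,s=1):
    im=C[0]
    if crop: im=im[crop[1]:crop[3],crop[0]:crop[2]]
    cv2.imwrite("pics/"+name,cv2.resize(im[:,:,::-1],None,fx=s,fy=s,interpolation=cv2.INTER_CUBIC))
E
python3 - <<'E'
from h import *
for n in("top","scene"):
    C=cam(n); save(C,n+"0.png",None,1.5); print(C[3].round(3),C[1][0,0],C[2])
o=bot.get_obs();print(o)
E
```

```text
pics
[[ 0.009 -0.983  0.183  0.32 ]
 [-1.    -0.006  0.017  0.085]
 [-0.016 -0.183 -0.983  1.387]
 [ 0.     0.     0.     1.   ]] 403.8162142797994 [0.04685972 0.         0.         0.         0.        ]
[[ 0.402  0.607 -0.686  1.177]
 [ 0.916 -0.248  0.317 -0.2  ]
 [ 0.022 -0.755 -0.655  0.681]
 [ 0.     0.     0.     1.   ]] 358.2986672607107 [0.02609433 0.         0.         0.         0.        ]
{'t': 0.1, 'q': array([-1.2511069 ,  0.47772268,  0.022314  ,  1.55633002, -0.01150971,
        1.10929071, -0.08309197]), 'joint_vel': array([ 0.00260263, -0.00122101,  0.00183142, -0.00282232, -0.0013849 ,
        0.00028538,  0.00214485]), 'joint_torque': array([ 4.61945587e-03, -5.97762001e+01,  1.61372300e+00, -2.81955796e+01,
        1.28141226e-02,  4.99350353e-03, -2.05486742e-06]), 'eef_pos': array([0.2798046 , 0.61370239, 0.23042839]), 'tool_rot': array([-1.25074496e-04,  2.12243248e-01,  9.77216529e-01, -8.01955019e-04]), 'contact_force': array([-0.55410178, -0.88008246, -0.21790109]), 'torque': array([-0.03596003,  0.05279383, -0.00123712]), 'grasp_force': 0.0, 'gripper_width': 0.9979906099233113}
```

View pics/top0.png

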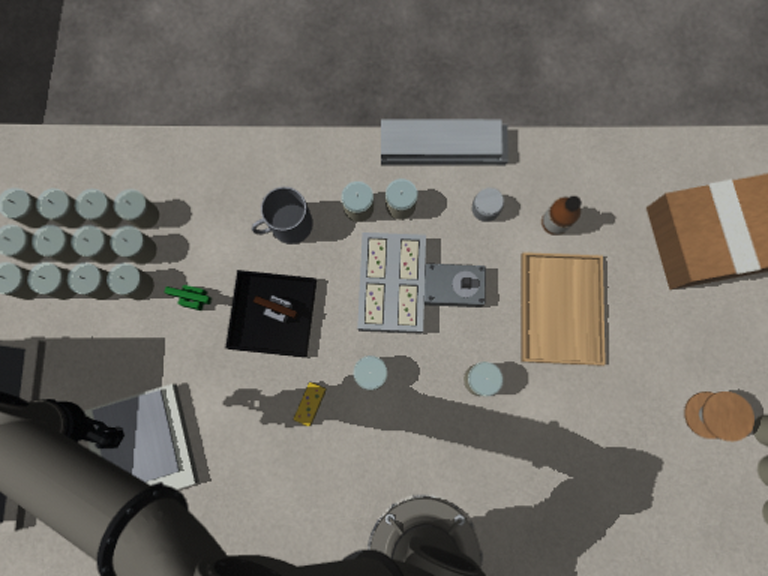

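View pics/scene0.png

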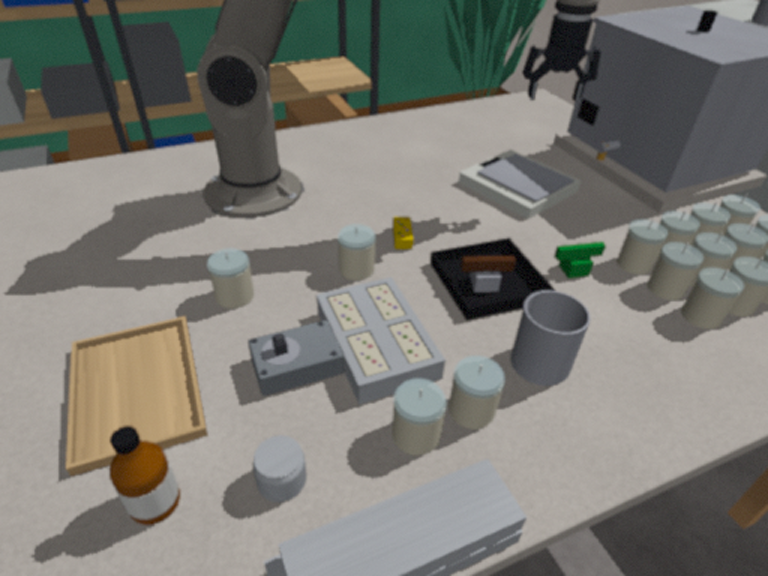

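The top view shows the key (wing centre near 183,204 in raw pixels) in the bin, four tablets in the jig (about 250-272, 172-203), the shaft near 311,189 and the tray near 376,205. All four tablets are present. Next I'll measure these.

```bash
cat > m0.py <<'E'
from h import *
def blobs(C,mask,amin,box):
    m=np.zeros_like(mask,np.uint8); x0,y0,x1,y1=box; m[y0:y1,x0:x1]=mask[y0:y1,x0:x1]*255
    m=cv2.morphologyEx(m,cv2.MORPH_CLOSE,np.ones((3,3)))
    cs=cv2.findContours(m,cv2.RETR_EXTERNAL,cv2.CHAIN_APPROX_NONE)[0]
    return [c.reshape(-1,2) for c in cs if cv2.contourArea(c)>=amin]
def rect(C,c,z):
    P=ray(C,c,z)[:,:2]*1000
    (cx,cy),(w,h),a=cv2.minAreaRect(P.astype(np.float32))
    if w<h: w,h,a=h,w,a+90
    return np.round([cx,cy,w,h,(a+90)%180-90],1)
E
python3 - <<'E'
from m0 import *
C=cam("top"); im=C[0].astype(int); hsv=cv2.cvtColor(C[0],cv2.COLOR_RGB2HSV)
r,g,b=im[...,0],im[...,1],im[...,2]
print("cream")
for c in blobs(C,(r>200)&(r-b>25),80,(235,150,290,225)): print(c.mean(0).round(1),rect(C,c,.046))
print("tray")
for c in blobs(C,(hsv[...,1]>70)&(r>110),500,(335,160,415,250)): print(rect(C,c,.02))
print("bin")
for c in blobs(C,(im.max(2)<60)|((r-b>25)&(r<130)),800,(145,170,220,245)): print(rect(C,c,.03))
print("wing")
for c in blobs(C,(r-b>18),30,(155,185,212,236)): print(c.mean(0),rect(C,c,.07))
save(C,"top1.png",(145,145,335,245),4)
S=cam("scene"); save(S,"scene1.png",(160,140,400,270),3.3)
E
```

```text
cream
tray
[ 530.7 -314.1  250.   181.7   -2. ]
bin
[512.6 345.6 185.1 180.8  84.2]
wing
[183.         204.17241379] [521.  330.8  96.7  14.7  68.6]
```

View pics/top1.png

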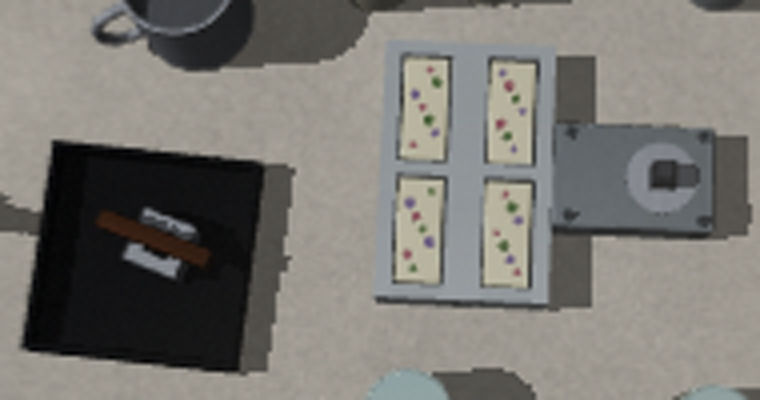

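View pics/scene1.png

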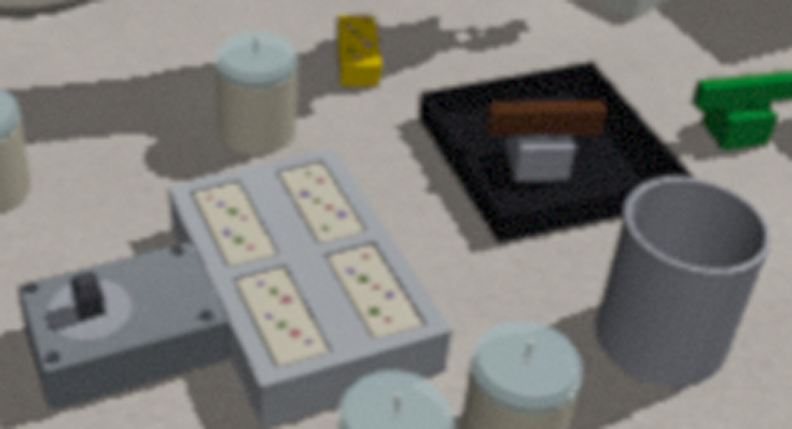

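The crops show the jig yawed slightly. Block top corners are about (388,41), (556,46), (548,303) and (376,298) in the 4x crop. The shaft is near (664,175) and the wing near (153,238).

```bash
python3 - <<'E'
from m0 import *
C=cam("top"); im=C[0].astype(int); r,g,b=im[...,0],im[...,1],im[...,2]
cr=lambda p:(np.array(p,float)+.5)/4-.5+145
B=ray(C,cr([[388,41],[556,46],[548,303],[376,298]]),.046)[:,:2]*1000
print(B.round(1),B.mean(0).round(1),rect(C,cr([[388,41],[556,46],[548,303],[376,298]]),.046))
print(C[0][170:174,250:254,:].reshape(-1,3)[:4])
cs=[]
for c in blobs(C,(r>165)&(r-b>18),80,(243,156,282,219)): q=rect(C,c,.046); print(q); cs.append(q)
p=np.mean([c[:2] for c in cs],0)
for yaw in (-1,-2,-3):
    a=np.radians(yaw); R=np.array([[np.cos(a),-np.sin(a)],[np.sin(a),np.cos(a)]])
    P=lambda o,x,y,z:[*( (o+R@[x,y])/1000),z]
    s=P(p,0,-165,.078); 
    print(yaw,p,np.array(s)*1000,(proj(C,[s,P(p,0,-165,.046)])-145)*4, proj(cam("scene"),[s,P(p,0,-165,.046)]))
S=cam("scene")
d=lambda p:(np.array(p,float)+.5)/3.3-.5+[160,140]
print("scene",ray(S,d([[194,190],[240,180],[272,258],[231,268]]),.046).mean(0), ray(S,d([[89,285]]),.078),ray(S,d([[547,104]]),.07))
E
```

```text
[[697.2 140. ]
 [693.4  -4.1]
 [472.2   3.8]
 [475.3 147.1]] [584.5  71.7] [584.4  71.5 222.8 144.1  -1.8]
[[180 175 155]
 [181 176 156]
 [182 178 158]
 [181 176 156]]
[529.9  38.8  85.   36.3  -2.4]
[533.7 112.1  83.2  35.   -2. ]
[634.6  35.1  84.6  36.1  -2.6]
[6.372e+02 1.073e+02 8.400e+01 3.430e+01 4.000e-01]
-1 [583.85   73.325] [580.97035294 -91.6498697   78.        ] [[664.28050371 166.49101169]
 [659.26795109 173.88233941]] [[186.08946591 223.91468503]
 [187.39035596 233.31433336]]
-2 [583.85   73.325] [578.09158304 -91.57448646  78.        ] [[664.25225191 169.92094463]
 [659.23864369 177.23575216]] [[185.78202408 223.0928512 ]
 [187.08756125 232.49048284]]
-3 [583.85   73.325] [575.21456722 -91.44887323  78.        ] [[664.16272316 173.3511147 ]
 [659.14948156 180.58933685]] [[185.49711527 222.26959669]
 [186.80671187 231.66509754]]
scene [0.5339344  0.03685979 0.046     ] [[ 0.58804185 -0.09238199  0.078     ]] [[0.52034535 0.33106643 0.07      ]]
```

```bash
cat > plan.py <<'E'
import sys; from h import *; from scipy.spatial.transform import Rotation as Ro
def plan(x,y,z,yaw):
    o=bot.get_obs(); q=o["tool_rot"]; R=Ro.from_quat([q[1],q[2],q[3],q[0]])
    ty=R.as_matrix()[:,1]; cur=np.degrees(np.arctan2(ty[1],ty[0]))
    dy=(yaw-cur+90)%180-90
    yt=np.radians(cur+dy); Y=np.array([np.cos(yt),np.sin(yt),0]); Z=np.array([0,0,-1.]); X=np.cross(Y,Z)
    G=Ro.from_matrix(np.c_[X,Y,Z]); rv=np.degrees((R.inv()*G).as_rotvec())
    d=np.array([x,y,z])-o["eef_pos"]*1000
    print("t%.1f"%o["t"],"pos",(o["eef_pos"]*1000).round(1),"yaw %.1f"%cur,"q7 %.2f"%o["q"][6],"F",o["contact_force"].round(1),"M",o["torque"].round(2),"w %.3f g %.1f"%(o["gripper_width"],o["grasp_force"]))
    print("shift before turn",R.inv().apply(d).round(1),"turn",rv.round(1),"shift after turn",G.inv().apply(d).round(1))
if __name__=="__main__": plan(*map(float,sys.argv[1:]))
E
python3 plan.py 521 331 231 -21.4
```

```text
t0.5 pos [280.  614.1 231.2] yaw 65.5 q7 -0.08 F [ 0.4  0.2 -0.1] M [ 0.01  0.01 -0.02] w 0.995 g 0.0
shift before turn [-3.367e+02 -1.576e+02  3.000e-01] turn [-0.   0.  86.9] shift after turn [-1.757e+02  3.277e+02  2.000e-01]
```

Call:
jog_arm(
  rows=[
    {"x": -42, "y": -19.6, "fingers": 60},
    {"x": -42, "y": -19.6},
    {"x": -42, "y": -19.6},
    {"x": -42, "y": -19.6},
    {"x": -42, "y": -19.6},
    {"x": -42, "y": -19.6},
    {"x": -42, "y": -19.6},
    {"x": -42, "y": -19.6},
  ],
)

```text
invalid input
```

Call:
jog_arm(
  rows=[
    {"az": 8.5},
    {"az": 8.5},
    {"az": 8.5},
    {"az": 8.5},
    {"az": 8.5},
    {"az": 8.5},
    {"az": 8.5},
    {"az": 8.5},
  ],
)

```text
invalid input
```

```bash
python3 plan.py 521 331 150 -21.4
```

```text
t0.5 pos [280.  614.1 231.2] yaw 65.5 q7 -0.08 F [ 0.4  0.2 -0.1] M [ 0.01  0.01 -0.02] w 0.995 g 0.0
shift before turn [-336.7 -157.6   81.3] turn [-0.   0.  86.9] shift after turn [-175.7  327.7   81.2]
```

Call:
jog_arm(
  rows=[
    {"fingers": 60, "x": -42, "y": -19.6, "z": 0, "ax": 0, "ay": 0, "az": 0},
    {"fingers": 60, "x": -42, "y": -19.6, "z": 0, "ax": 0, "ay": 0, "az": 0},
    {"fingers": 60, "x": -42, "y": -19.6, "z": 0, "ax": 0, "ay": 0, "az": 0},
    {"fingers": 60, "x": -42, "y": -19.6, "z": 0, "ax": 0, "ay": 0, "az": 0},
    {"fingers": 60, "x": -42, "y": -19.6, "z": 0, "ax": 0, "ay": 0, "az": 0},
    {"fingers": 60, "x": -42, "y": -19.6, "z": 0, "ax": 0, "ay": 0, "az": 0},
    {"fingers": 60, "x": -42, "y": -19.6, "z": 0, "ax": 0, "ay": 0, "az": 0},
    {"fingers": 60, "x": -42, "y": -19.6, "z": 0, "ax": 0, "ay": 0, "az": 0},
  ],
)

```text
t: 1.25
eef_pos: [0.5218, 0.3306, 0.2316]
tool_rot: [0.0, 0.212, 0.977, 0.0]
contact_force: [0.7, 1.5, -0.3]
gripper_width: 0.702
grasp_force: 0.0
```

Call:
jog_arm(
  rows=[
    {"fingers": 60, "x": 0, "y": 0, "z": 0, "ax": 0, "ay": 0, "az": 8.5},
    {"fingers": 60, "x": 0, "y": 0, "z": 0, "ax": 0, "ay": 0, "az": 8.5},
    {"fingers": 60, "x": 0, "y": 0, "z": 0, "ax": 0, "ay": 0, "az": 8.5},
    {"fingers": 60, "x": 0, "y": 0, "z": 0, "ax": 0, "ay": 0, "az": 8.5},
    {"fingers": 60, "x": 0, "y": 0, "z": 0, "ax": 0, "ay": 0, "az": 8.5},
    {"fingers": 60, "x": 0, "y": 0, "z": 0, "ax": 0, "ay": 0, "az": 8.5},
    {"fingers": 60, "x": 0, "y": 0, "z": 0, "ax": 0, "ay": 0, "az": 8.5},
    {"fingers": 60, "x": 0, "y": 0, "z": 0, "ax": 0, "ay": 0, "az": 8.5},
  ],
)

```text
t: 2.05
eef_pos: [0.5207, 0.3322, 0.2314]
tool_rot: [-0.0, 0.724, 0.689, 0.0]
contact_force: [-0.7, -0.1, 0.1]
gripper_width: 0.701
grasp_force: 0.0
```

```bash
python3 plan.py 521 331 150 -21.4
```

```text
t2.0 pos [520.7 332.2 231.4] yaw -2.9 q7 -0.57 F [-0.7 -0.1  0.1] M [-0.05  0.03  0.03] w 0.701 g 0.0
shift before turn [-1.2  0.4 81.4] turn [ 0.  -0.  18.5] shift after turn [-1.   0.7 81.4]
```

Call:
jog_arm(
  rows=[
    {"fingers": 60, "x": -1, "y": 0.5, "z": 23, "ax": 0, "ay": 0, "az": 6.2},
    {"fingers": 60, "x": 0, "y": 0, "z": 23, "ax": 0, "ay": 0, "az": 6.2},
    {"fingers": 60, "x": 0, "y": 0, "z": 23, "ax": 0, "ay": 0, "az": 6.1},
    {"fingers": 60, "x": 0, "y": 0, "z": 23, "ax": 0, "ay": 0, "az": 0},
    {"fingers": 60, "x": 0, "y": 0, "z": 23, "ax": 0, "ay": 0, "az": 0},
    {"fingers": 60, "x": 0, "y": 0, "z": 23, "ax": 0, "ay": 0, "az": 0},
    {"fingers": 60, "x": 0, "y": 0, "z": 23, "ax": 0, "ay": 0, "az": 0},
    {"fingers": 60, "x": 0, "y": 0, "z": 23, "ax": 0, "ay": 0, "az": 0},
  ],
)

```text
t: 2.85
eef_pos: [0.5212, 0.3314, 0.0465]
tool_rot: [-0.0, 0.824, 0.566, 0.0]
contact_force: [-0.3, 0.2, -0.0]
gripper_width: 0.702
grasp_force: 0.0
```

Call:
jog_arm(
  force=60,
  rows=[
    {"fingers": 10, "x": 0, "y": 0, "z": 0, "ax": 0, "ay": 0, "az": 0},
    {"fingers": 10, "x": 0, "y": 0, "z": 0, "ax": 0, "ay": 0, "az": 0},
    {"fingers": 10, "x": 0, "y": 0, "z": 0, "ax": 0, "ay": 0, "az": 0},
    {"fingers": 10, "x": 0, "y": 0, "z": 0, "ax": 0, "ay": 0, "az": 0},
    {"fingers": 5, "x": 0, "y": 0, "z": 0, "ax": 0, "ay": 0, "az": 0},
    {"fingers": 0, "x": 0, "y": 0, "z": 0, "ax": 0, "ay": 0, "az": 0},
    {"fingers": 0, "x": 0, "y": 0, "z": 0, "ax": 0, "ay": 0, "az": 0},
    {"fingers": 0, "x": 0, "y": 0, "z": 0, "ax": 0, "ay": 0, "az": 0},
  ],
)

```text
t: 3.65
eef_pos: [0.5223, 0.3316, 0.0487]
tool_rot: [-0.0, 0.824, 0.566, 0.001]
contact_force: [0.9, -1.2, 6.2]
gripper_width: 0.169
grasp_force: 62.1
```

```bash
python3 plan.py 578 -92 210 -2
python3 - <<'E'
from h import *
C=cam("top"); save(C,"top2.png",(145,165,225,245),5)
E
```

```text
t3.6 pos [522.3 331.6  48.7] yaw -21.0 q7 -0.76 F [ 0.9 -1.2  6.2] M [-0.11 -0.    0.02] w 0.169 g 62.1
shift before turn [-375.   204.2 -161.9] turn [  0.1  -0.1 -19. ] shift after turn [-421.4   70.5 -161.3]
```

View pics/top2.png

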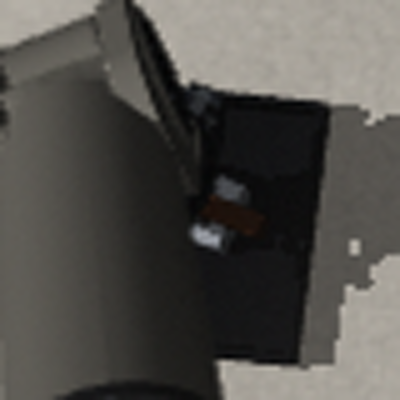

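Call:
jog_arm(
  force=100,
  rows=[
    {"fingers": 0, "x": 0, "y": 0, "z": 0, "ax": 0, "ay": 0, "az": 0},
    {"fingers": 0, "x": 0, "y": 0, "z": -10, "ax": 0, "ay": 0, "az": 0},
    {"fingers": 0, "x": 0, "y": 0, "z": -20, "ax": 0, "ay": 0, "az": 0},
    {"fingers": 0, "x": 0, "y": 0, "z": -30, "ax": 0, "ay": 0, "az": 0},
    {"fingers": 0, "x": 0, "y": 0, "z": -40, "ax": 0, "ay": 0, "az": 0},
    {"fingers": 0, "x": 0, "y": 0, "z": -40, "ax": 0, "ay": 0, "az": 0},
    {"fingers": 0, "x": 0, "y": 0, "z": -23, "ax": 0, "ay": 0, "az": 0},
    {"fingers": 0, "x": 0, "y": 0, "z": 0, "ax": 0, "ay": 0, "az": 0},
  ],
)

```text
t: 4.5
eef_pos: [0.5226, 0.332, 0.2142]
tool_rot: [-0.0, 0.824, 0.566, 0.003]
contact_force: [0.8, -0.2, -3.1]
gripper_width: 0.161
grasp_force: 98.2
```

Call:
jog_arm(
  rows=[
    {"fingers": 0, "x": -15, "y": 8, "z": 0, "ax": 0, "ay": 0, "az": 0},
    {"fingers": 0, "x": -25, "y": 14, "z": 0, "ax": 0, "ay": 0, "az": 0},
    {"fingers": 0, "x": -30, "y": 16, "z": 0, "ax": 0, "ay": 0, "az": 0},
    {"fingers": 0, "x": -30, "y": 16, "z": 0, "ax": 0, "ay": 0, "az": 0},
    {"fingers": 0, "x": -30, "y": 16, "z": 0, "ax": 0, "ay": 0, "az": 0},
    {"fingers": 0, "x": -30, "y": 16, "z": 0, "ax": 0, "ay": 0, "az": 0},
    {"fingers": 0, "x": -30, "y": 16, "z": 0, "ax": 0, "ay": 0, "az": 0},
    {"fingers": 0, "x": -30, "y": 16, "z": 0, "ax": 0, "ay": 0, "az": 0},
  ],
)

```text
t: 5.3
eef_pos: [0.5505, 0.0806, 0.2082]
tool_rot: [-0.001, 0.824, 0.566, -0.002]
contact_force: [0.2, 0.6, -3.7]
gripper_width: 0.162
grasp_force: 98.2
```

Call:
jog_arm(
  rows=[
    {"fingers": 0, "x": -30, "y": 17, "z": 0, "ax": 0, "ay": 0, "az": 0},
    {"fingers": 0, "x": -30, "y": 17, "z": 0, "ax": 0, "ay": 0, "az": 0},
    {"fingers": 0, "x": -30, "y": 17, "z": 0, "ax": 0, "ay": 0, "az": 0},
    {"fingers": 0, "x": -30, "y": 16, "z": 0, "ax": 0, "ay": 0, "az": 0},
    {"fingers": 0, "x": -20, "y": 10, "z": 0, "ax": 0, "ay": 0, "az": 0},
    {"fingers": 0, "x": -15, "y": 10, "z": 0, "ax": 0, "ay": 0, "az": -6},
    {"fingers": 0, "x": 0, "y": 0, "z": 0, "ax": 0, "ay": 0, "az": -7},
    {"fingers": 0, "x": 0, "y": 0, "z": 0, "ax": 0, "ay": 0, "az": -6},
  ],
)

```text
t: 6.1
eef_pos: [0.5757, -0.0944, 0.208]
tool_rot: [-0.001, 0.719, 0.695, -0.002]
contact_force: [0.3, 1.2, -3.3]
gripper_width: 0.16
grasp_force: 98.2
```

```bash
python3 plan.py 578 -92 140 -2
python3 - <<'E'
from h import *
S=cam("scene"); save(S,"scene2.png",(120,110,280,270),3.5)
E
```

```text
t6.1 pos [575.7 -94.4 208. ] yaw -1.9 q7 0.22 F [ 0.3  1.2 -3.3] M [ 0.02 -0.05  0.04] w 0.160 g 98.2
shift before turn [ 2.5  2.5 68. ] turn [-0.3  0.   0.1] shift after turn [ 2.4  2.2 68. ]
```

View pics/scene2.png

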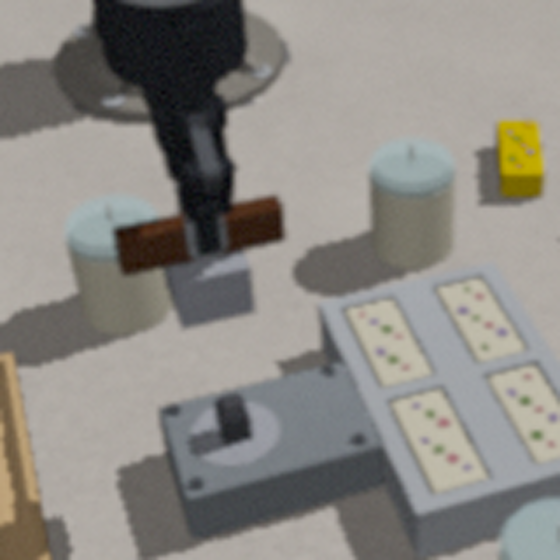

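The key hangs straight in the fingers, hub face centre near (212,295) and shaft near (232,418) in this crop. I'll lower it to just above the shaft.

Call:
jog_arm(
  rows=[
    {"fingers": 0, "x": 2.4, "y": 2.2, "z": 8, "ax": -0.3, "ay": 0, "az": 0},
    {"fingers": 0, "x": 0, "y": 0, "z": 15, "ax": 0, "ay": 0, "az": 0},
    {"fingers": 0, "x": 0, "y": 0, "z": 15, "ax": 0, "ay": 0, "az": 0},
    {"fingers": 0, "x": 0, "y": 0, "z": 15, "ax": 0, "ay": 0, "az": 0},
    {"fingers": 0, "x": 0, "y": 0, "z": 15, "ax": 0, "ay": 0, "az": 0},
    {"fingers": 0, "x": 0, "y": 0, "z": 8, "ax": 0, "ay": 0, "az": 0},
    {"fingers": 0, "x": 0, "y": 0, "z": 4, "ax": 0, "ay": 0, "az": 0},
    {"fingers": 0, "x": 0, "y": 0, "z": 0, "ax": 0, "ay": 0, "az": 0},
  ],
)

```text
t: 6.95
eef_pos: [0.5806, -0.0902, 0.1298]
tool_rot: [0.002, 0.719, 0.695, 0.002]
contact_force: [-0.5, 0.1, -2.4]
gripper_width: 0.166
grasp_force: 98.1
```

```bash
python3 plan.py 578 -92 89 -2
python3 - <<'E'
from h import *
S=cam("scene"); o=bot.get_obs(); p=o["eef_pos"]; a=np.radians(-2)
c,s=np.cos(a),np.sin(a); W=lambda x,y,z:[.578+c*x-s*y,-.092+s*x+c*y,z]
zf=p[2]-.0427
im=S[0].copy(); im=cv2.resize(im,None,fx=5,fy=5,interpolation=cv2.INTER_CUBIC)
def poly(P,col,cl=True): cv2.polylines(im,[np.int32((proj(S,P)+.5)*5-.5)],cl,col,1)
h=.023;q=lambda h,z:[W(-h,-h,z),W(h,-h,z),W(h,h,z),W(-h,h,z)]
poly(q(.023,zf),(255,0,0)); poly(q(.006,.078),(0,255,0)); poly(q(.01,.068),(0,255,0)); poly(q(.01,.046),(0,255,0))
poly([W(x,y,z) for x,y,z in[(.008,-.05,zf+.036),(.008,.05,zf+.036),(.008,.05,zf+.064),(.008,-.05,zf+.064)]],(255,255,0))
u=np.int32(proj(S,[W(0,0,.075)])[0]*5); im=im[max(0,u[1]-330):u[1]+220,u[0]-300:u[0]+300]
cv2.imwrite("pics/s3.png",im[:,:,::-1])
E
```

```text
t7.0 pos [580.6 -90.2 129.8] yaw -2.0 q7 0.26 F [-0.5  0.1 -2.4] M [ 0.03 -0.02  0.07] w 0.166 g 98.1
shift before turn [-1.9 -2.7 40.8] turn [ 0.3  0.  -0. ] shift after turn [-1.9 -2.5 40.8]
```

View pics/s3.png

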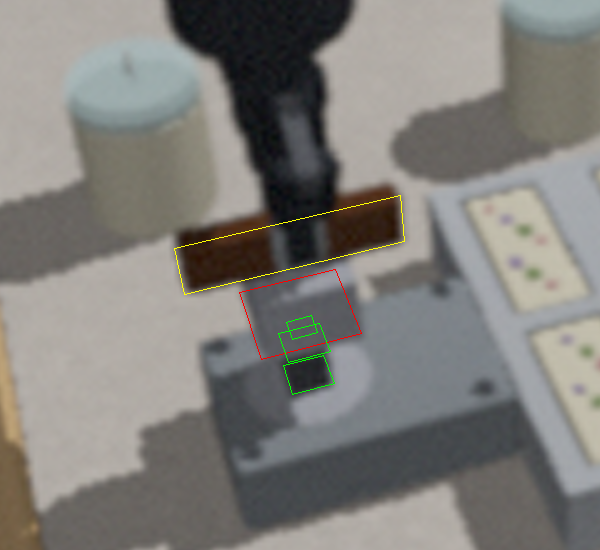

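Call:
jog_arm(
  rows=[
    {"fingers": 0, "x": -1.5, "y": -2, "z": 0, "ax": 0.3, "ay": 0, "az": 0},
    {"fingers": 0, "x": 0, "y": 0, "z": 4, "ax": 0, "ay": 0, "az": 0},
    {"fingers": 0, "x": 0, "y": 0, "z": 4, "ax": 0, "ay": 0, "az": 0},
    {"fingers": 0, "x": 0, "y": 0, "z": 4, "ax": 0, "ay": 0, "az": 0},
    {"fingers": 0, "x": 0, "y": 0, "z": 4, "ax": 0, "ay": 0, "az": 0},
    {"fingers": 0, "x": 0, "y": 0, "z": 2, "ax": 0, "ay": 0, "az": 0},
    {"fingers": 0, "x": 0, "y": 0, "z": 0, "ax": 0, "ay": 0, "az": 0},
    {"fingers": 0, "x": 0, "y": 0, "z": 0, "ax": 0, "ay": 0, "az": 0},
  ],
)

```text
t: 7.8
eef_pos: [0.5787, -0.0916, 0.1123]
tool_rot: [0.0, 0.719, 0.695, -0.0]
contact_force: [0.2, -0.4, -2.6]
gripper_width: 0.165
grasp_force: 98.1
```

```bash
python3 plan.py 578 -92 89 -2
```

```text
t7.8 pos [578.7 -91.6 112.3] yaw -2.0 q7 0.27 F [ 0.2 -0.4 -2.6] M [ 0.   -0.01 -0.  ] w 0.165 g 98.1
shift before turn [-0.4 -0.7 23.3] turn [-0.  0. -0.] shift after turn [-0.4 -0.7 23.3]
```

Call:
jog_arm(
  rows=[
    {"fingers": 0, "x": 0, "y": 0, "z": 3, "ax": 0, "ay": 0, "az": 0},
    {"fingers": 0, "x": 0, "y": 0, "z": 3, "ax": 0, "ay": 0, "az": 0},
    {"fingers": 0, "x": 0, "y": 0, "z": 3, "ax": 0, "ay": 0, "az": 0},
    {"fingers": 0, "x": 0, "y": 0, "z": 0, "ax": 0, "ay": 0, "az": 0},
    {"fingers": 0, "x": 0, "y": 0, "z": 0, "ax": 0, "ay": 0, "az": 0},
    {"fingers": 0, "x": 0, "y": 0, "z": 0, "ax": 0, "ay": 0, "az": 0},
    {"fingers": 0, "x": 0, "y": 0, "z": 0, "ax": 0, "ay": 0, "az": 0},
    {"fingers": 0, "x": 0, "y": 0, "z": 0, "ax": 0, "ay": 0, "az": 0},
  ],
)

```text
t: 8.6
eef_pos: [0.5787, -0.0916, 0.1034]
tool_rot: [-0.0, 0.719, 0.695, 0.0]
contact_force: [-0.2, 0.4, -2.5]
gripper_width: 0.17
grasp_force: 67.1
```

```bash
python3 plan.py 578 -92 89 -2
```

```text
t8.6 pos [578.7 -91.6 103.4] yaw -2.0 q7 0.28 F [-0.2  0.4 -2.5] M [-0.04  0.03  0.03] w 0.170 g 67.1
shift before turn [-0.4 -0.7 14.4] turn [ 0. -0. -0.] shift after turn [-0.4 -0.7 14.4]
```

Call:
jog_arm(
  rows=[
    {"fingers": 0, "x": 0, "y": 0, "z": 3, "ax": 0, "ay": 0, "az": 0},
    {"fingers": 0, "x": 0, "y": 0, "z": 3, "ax": 0, "ay": 0, "az": 0},
    {"fingers": 0, "x": 0, "y": 0, "z": 3, "ax": 0, "ay": 0, "az": 0},
    {"fingers": 0, "x": 0, "y": 0, "z": 2, "ax": 0, "ay": 0, "az": 0},
    {"fingers": 0, "x": 0, "y": 0, "z": 1, "ax": 0, "ay": 0, "az": 0},
    {"fingers": 0, "x": 0, "y": 0, "z": 0, "ax": 0, "ay": 0, "az": 0},
    {"fingers": 0, "x": 0, "y": 0, "z": 0, "ax": 0, "ay": 0, "az": 0},
    {"fingers": 0, "x": 0, "y": 0, "z": 0, "ax": 0, "ay": 0, "az": 0},
  ],
)

```text
t: 9.4
eef_pos: [0.5786, -0.0916, 0.0913]
tool_rot: [-0.0, 0.719, 0.695, -0.0]
contact_force: [-0.6, 0.1, -2.6]
gripper_width: 0.164
grasp_force: 101.3
```

Call:
jog_arm(
  rows=[
    {"fingers": 0, "x": 0, "y": 0, "z": 1, "ax": 0, "ay": 0, "az": 0},
    {"fingers": 0, "x": 0, "y": 0, "z": 1, "ax": 0, "ay": 0, "az": 0},
    {"fingers": 0, "x": 0, "y": 0, "z": 1, "ax": 0, "ay": 0, "az": 0},
    {"fingers": 0, "x": 0, "y": 0, "z": 0, "ax": 0, "ay": 0, "az": 0},
    {"fingers": 0, "x": 0, "y": 0, "z": 0, "ax": 0, "ay": 0, "az": 0},
    {"fingers": 0, "x": 0, "y": 0, "z": 0, "ax": 0, "ay": 0, "az": 0},
    {"fingers": 0, "x": 0, "y": 0, "z": 0, "ax": 0, "ay": 0, "az": 0},
    {"fingers": 0, "x": 0, "y": 0, "z": 0, "ax": 0, "ay": 0, "az": 0},
  ],
)

```text
t: 10.2
eef_pos: [0.5788, -0.0916, 0.0887]
tool_rot: [0.0, 0.719, 0.695, 0.0]
contact_force: [-2.0, 0.7, 5.8]
gripper_width: 0.163
grasp_force: 102.6
```

```bash
python3 plan.py 578 -92 89 -2
```

```text
t10.2 pos [578.8 -91.6  88.7] yaw -2.0 q7 0.29 F [-2.   0.7  5.8] M [ 0.21  0.7  -0.04] w 0.163 g 102.6
shift before turn [-0.4 -0.8 -0.3] turn [ 0. -0. -0.] shift after turn [-0.4 -0.8 -0.3]
```

Call:
jog_arm(
  rows=[
    {"fingers": 0, "x": 0, "y": 0, "z": 0, "ax": 0, "ay": 0, "az": -5},
    {"fingers": 0, "x": 0, "y": 0, "z": 0, "ax": 0, "ay": 0, "az": -5},
    {"fingers": 0, "x": 0, "y": 0, "z": 0, "ax": 0, "ay": 0, "az": -5},
    {"fingers": 0, "x": 0, "y": 0, "z": 0, "ax": 0, "ay": 0, "az": -5},
    {"fingers": 0, "x": 0, "y": 0, "z": 0, "ax": 0, "ay": 0, "az": -5},
    {"fingers": 0, "x": 0, "y": 0, "z": 0, "ax": 0, "ay": 0, "az": -5},
    {"fingers": 0, "x": 0, "y": 0, "z": 0, "ax": 0, "ay": 0, "az": -5},
    {"fingers": 0, "x": 0, "y": 0, "z": 0, "ax": 0, "ay": 0, "az": -5},
  ],
)

```text
t: 11.0
eef_pos: [0.5793, -0.0922, 0.0888]
tool_rot: [0.001, 0.438, 0.899, 0.0]
contact_force: [-0.3, 0.7, 3.5]
gripper_width: 0.162
grasp_force: 102.4
```

```bash
python3 plan.py 578 -92 89 77
```

```text
t11.0 pos [579.3 -92.2  88.8] yaw 38.1 q7 0.86 F [-0.3  0.7  3.5] M [-0.14  0.23 -0.44] w 0.162 g 102.4
shift before turn [ 1.  -0.9 -0.2] turn [  0.    0.1 -38.9] shift after turn [ 1.3 -0.1 -0.2]
```

Call:
jog_arm(
  rows=[
    {"fingers": 0, "x": 0, "y": 0, "z": 0, "ax": 0, "ay": 0, "az": -5},
    {"fingers": 0, "x": 0, "y": 0, "z": 0, "ax": 0, "ay": 0, "az": -5},
    {"fingers": 0, "x": 0, "y": 0, "z": 0, "ax": 0, "ay": 0, "az": -5},
    {"fingers": 0, "x": 0, "y": 0, "z": 0, "ax": 0, "ay": 0, "az": -5},
    {"fingers": 0, "x": 0, "y": 0, "z": 0, "ax": 0, "ay": 0, "az": -5},
    {"fingers": 0, "x": 0, "y": 0, "z": 0, "ax": 0, "ay": 0, "az": -5},
    {"fingers": 0, "x": 0, "y": 0, "z": 0, "ax": 0, "ay": 0, "az": -5},
    {"fingers": 0, "x": 0, "y": 0, "z": 0, "ax": 0, "ay": 0, "az": 0},
  ],
)

```text
t: 11.8
eef_pos: [0.5791, -0.0928, 0.0888]
tool_rot: [0.001, 0.148, 0.989, -0.0]
contact_force: [-0.6, -2.2, 4.5]
gripper_width: 0.16
grasp_force: 102.5
```

```bash
python3 plan.py 578 -92 89 77
```

```text
t11.8 pos [579.1 -92.8  88.8] yaw 72.9 q7 1.37 F [-0.6 -2.2  4.5] M [-0.7   0.34 -0.1 ] w 0.160 g 102.5
shift before turn [ 1.3  0.5 -0.2] turn [-0.   0.1 -4.1] shift after turn [ 1.3  0.6 -0.2]
```

Call:
jog_arm(
  rows=[
    {"fingers": 0, "x": 0, "y": 0, "z": 0, "ax": 0, "ay": 0, "az": -2},
    {"fingers": 0, "x": 0, "y": 0, "z": 0, "ax": 0, "ay": 0, "az": -1},
    {"fingers": 0, "x": 0, "y": 0, "z": 0, "ax": 0, "ay": 0, "az": -1},
    {"fingers": 0, "x": 0, "y": 0, "z": 0, "ax": 0, "ay": 0, "az": -1},
    {"fingers": 0, "x": 0, "y": 0, "z": 0, "ax": 0, "ay": 0, "az": 0},
    {"fingers": 0, "x": 0, "y": 0, "z": 0, "ax": 0, "ay": 0, "az": 0},
    {"fingers": 0, "x": 0, "y": 0, "z": 0, "ax": 0, "ay": 0, "az": 0},
    {"fingers": 0, "x": 0, "y": 0, "z": 0, "ax": 0, "ay": 0, "az": 0},
  ],
)

```text
t: 12.6
eef_pos: [0.5791, -0.0929, 0.0888]
tool_rot: [0.001, 0.106, 0.994, -0.001]
contact_force: [-2.1, -2.9, 4.8]
gripper_width: 0.164
grasp_force: 102.5
```

```bash
python3 plan.py 578 -92 89 77
```

```text
t12.6 pos [579.1 -92.9  88.8] yaw 77.8 q7 1.44 F [-2.1 -2.9  4.8] M [-0.95  0.32 -0.32] w 0.164 g 102.5
shift before turn [ 1.3  0.6 -0.2] turn [-0.1  0.1  0.8] shift after turn [ 1.3  0.6 -0.2]
```

Call:
jog_arm(
  rows=[
    {"fingers": 0, "x": 0, "y": 0, "z": 0, "ax": 0, "ay": 0, "az": -1},
    {"fingers": 0, "x": 0, "y": 0, "z": 0, "ax": 0, "ay": 0, "az": -1},
    {"fingers": 0, "x": 0, "y": 0, "z": 0, "ax": 0, "ay": 0, "az": -1},
    {"fingers": 0, "x": 0, "y": 0, "z": 0, "ax": 0, "ay": 0, "az": 0},
    {"fingers": 0, "x": 0, "y": 0, "z": 0, "ax": 0, "ay": 0, "az": 0},
    {"fingers": 0, "x": 0, "y": 0, "z": 0, "ax": 0, "ay": 0, "az": 0},
    {"fingers": 0, "x": 0, "y": 0, "z": 0, "ax": 0, "ay": 0, "az": 0},
    {"fingers": 0, "x": 0, "y": 0, "z": 0, "ax": 0, "ay": 0, "az": 0},
  ],
)

```text
t: 13.4
eef_pos: [0.5791, -0.093, 0.0887]
tool_rot: [0.001, 0.08, 0.997, -0.001]
contact_force: [-1.7, -4.3, 4.5]
gripper_width: 0.166
grasp_force: 102.5
```

```bash
python3 plan.py 578 -92 89 77
```

```text
t13.4 pos [579.1 -93.   88.7] yaw 80.8 q7 1.49 F [-1.7 -4.3  4.5] M [-0.92  0.27 -0.35] w 0.166 g 102.5
shift before turn [ 1.2  0.8 -0.3] turn [-0.1  0.1  3.8] shift after turn [ 1.3  0.7 -0.3]
```

Call:
jog_arm(
  rows=[
    {"fingers": 0, "x": 0, "y": 0, "z": 0, "ax": 0, "ay": 0, "az": -2},
    {"fingers": 0, "x": 0, "y": 0, "z": 0, "ax": 0, "ay": 0, "az": -2},
    {"fingers": 0, "x": 0, "y": 0, "z": 0, "ax": 0, "ay": 0, "az": -1},
    {"fingers": 0, "x": 0, "y": 0, "z": 0, "ax": 0, "ay": 0, "az": 0},
    {"fingers": 0, "x": 0, "y": 0, "z": 0, "ax": 0, "ay": 0, "az": 0},
    {"fingers": 0, "x": 0, "y": 0, "z": 0, "ax": 0, "ay": 0, "az": 0},
    {"fingers": 0, "x": 0, "y": 0, "z": 0, "ax": 0, "ay": 0, "az": 0},
    {"fingers": 0, "x": 0, "y": 0, "z": 0, "ax": 0, "ay": 0, "az": 0},
  ],
)

```text
t: 14.2
eef_pos: [0.5792, -0.093, 0.0887]
tool_rot: [0.001, 0.037, 0.999, -0.001]
contact_force: [-1.4, -4.3, 5.6]
gripper_width: 0.162
grasp_force: 102.8
```

```bash
python3 plan.py 578 -92 89 77
python3 - <<'E'
from h import *
C=cam("scene"); save(C,"s4.png",(140,120,310,280),3.7)
E
```

```text
t14.2 pos [579.2 -93.   88.7] yaw 85.8 q7 1.56 F [-1.4 -4.3  5.6] M [-1.13  0.23 -0.62] w 0.162 g 102.8
shift before turn [ 1.2  1.  -0.3] turn [-0.1  0.1  8.8] shift after turn [ 1.4  0.8 -0.3]
```

View pics/s4.png

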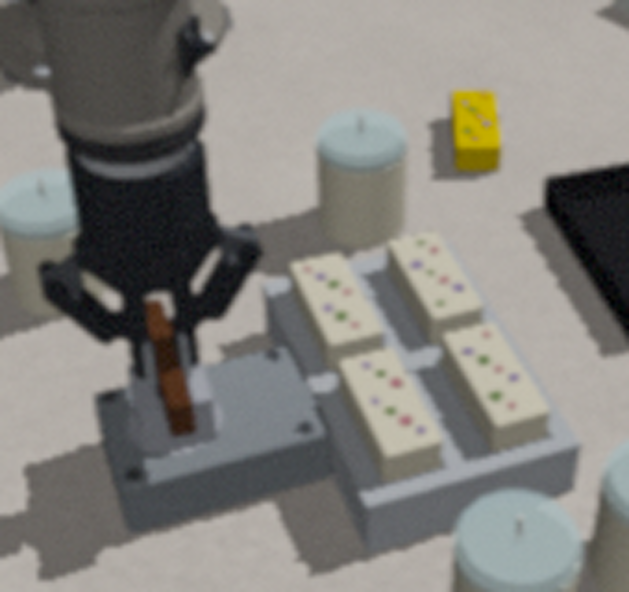

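All four tablets stand up out of the block. I'll turn a little more to confirm the stop.

Call:
jog_arm(
  force=120,
  rows=[
    {"fingers": 0, "x": 0, "y": 0, "z": 0, "ax": 0, "ay": 0, "az": -2},
    {"fingers": 0, "x": 0, "y": 0, "z": 0, "ax": 0, "ay": 0, "az": -2},
    {"fingers": 0, "x": 0, "y": 0, "z": 0, "ax": 0, "ay": 0, "az": -2},
    {"fingers": 0, "x": 0, "y": 0, "z": 0, "ax": 0, "ay": 0, "az": 0},
    {"fingers": 0, "x": 0, "y": 0, "z": 0, "ax": 0, "ay": 0, "az": 0},
    {"fingers": 0, "x": 0, "y": 0, "z": 0, "ax": 0, "ay": 0, "az": 0},
    {"fingers": 0, "x": 0, "y": 0, "z": 0, "ax": 0, "ay": 0, "az": 0},
    {"fingers": 0, "x": 0, "y": 0, "z": 0, "ax": 0, "ay": 0, "az": 0},
  ],
)

```text
t: 15.05
eef_pos: [0.5792, -0.0932, 0.0888]
tool_rot: [0.001, -0.014, 1.0, -0.0]
contact_force: [-1.0, -3.3, 5.1]
gripper_width: 0.158
grasp_force: 120.0
```

```bash
python3 plan.py 578 -92 89 77
```

```text
t15.1 pos [579.2 -93.2  88.8] yaw 91.6 q7 1.65 F [-1.  -3.3  5.1] M [-0.96  0.17 -1.77] w 0.158 g 120.0
shift before turn [ 1.1  1.2 -0.2] turn [-0.   0.1 14.6] shift after turn [ 1.4  0.9 -0.2]
```

Call:
jog_arm(
  rows=[
    {"fingers": 0, "x": 0, "y": 0, "z": 0, "ax": 0, "ay": 0, "az": 3},
    {"fingers": 0, "x": 0, "y": 0, "z": 0, "ax": 0, "ay": 0, "az": 1},
    {"fingers": 60, "x": 0, "y": 0, "z": 0, "ax": 0, "ay": 0, "az": 0},
    {"fingers": 60, "x": 0, "y": 0, "z": 0, "ax": 0, "ay": 0, "az": 0},
    {"fingers": 60, "x": 0, "y": 0, "z": 0, "ax": 0, "ay": 0, "az": 0},
    {"fingers": 60, "x": 0, "y": 0, "z": 0, "ax": 0, "ay": 0, "az": 0},
    {"fingers": 60, "x": 0, "y": 0, "z": 0, "ax": 0, "ay": 0, "az": 0},
    {"fingers": 60, "x": 0, "y": 0, "z": -5, "ax": 0, "ay": 0, "az": 0},
  ],
)

```text
t: 15.85
eef_pos: [0.5782, -0.0913, 0.0928]
tool_rot: [-0.001, 0.017, 1.0, 0.0]
contact_force: [-0.4, -0.5, 0.2]
gripper_width: 0.702
grasp_force: 0.0
```

Call:
jog_arm(
  rows=[
    {"fingers": 60, "x": 0, "y": 0, "z": -10, "ax": 0, "ay": 0, "az": 0},
    {"fingers": 60, "x": 0, "y": 0, "z": -15, "ax": 0, "ay": 0, "az": 0},
    {"fingers": 60, "x": 0, "y": 0, "z": -20, "ax": 0, "ay": 0, "az": 0},
    {"fingers": 60, "x": 0, "y": 0, "z": -25, "ax": 0, "ay": 0, "az": 0},
    {"fingers": 60, "x": 0, "y": 0, "z": -20, "ax": 0, "ay": 0, "az": 0},
    {"fingers": 60, "x": 0, "y": 0, "z": -10, "ax": 0, "ay": 0, "az": 0},
    {"fingers": 60, "x": 0, "y": 0, "z": 0, "ax": 0, "ay": 0, "az": 0},
    {"fingers": 60, "x": 0, "y": 0, "z": 0, "ax": 0, "ay": 0, "az": 0},
  ],
)

```text
t: 16.65
eef_pos: [0.5783, -0.0916, 0.1931]
tool_rot: [-0.0, 0.018, 1.0, 0.0]
contact_force: [-0.3, -0.2, 0.2]
gripper_width: 0.703
grasp_force: 0.0
```

```bash
python3 plan.py 531 38 190 88
python3 - <<'E'
from m0 import *
C=cam("top"); cr=[[371,150],[325,136]]
print("bottle,tin base approx",ray(C,cr,.0)*1000)
im=C[0].astype(int); hsv=cv2.cvtColor(C[0],cv2.COLOR_RGB2HSV)
for c in blobs(C,(hsv[...,1]>70)&(im[...,0]>110),500,(335,160,415,250)): print("tray",rect(C,c,.02))
save(C,"top5.png",(230,120,420,260),4)
E
```

```text
t16.6 pos [578.3 -91.6 193.1] yaw 88.0 q7 1.59 F [-0.3 -0.2  0.2] M [0.   0.05 0.01] w 0.703 g 0.0
shift before turn [ 51.8 127.8   3.1] turn [ 0. -0. -0.] shift after turn [ 51.8 127.8   3.1]
bottle,tin base approx [[ 729.47377757 -314.83836855    0.        ]
 [ 780.85697611 -154.81593716    0.        ]]
tray [ 489.6 -344.6  170.   117.1   -2.1]
```

View pics/top5.png

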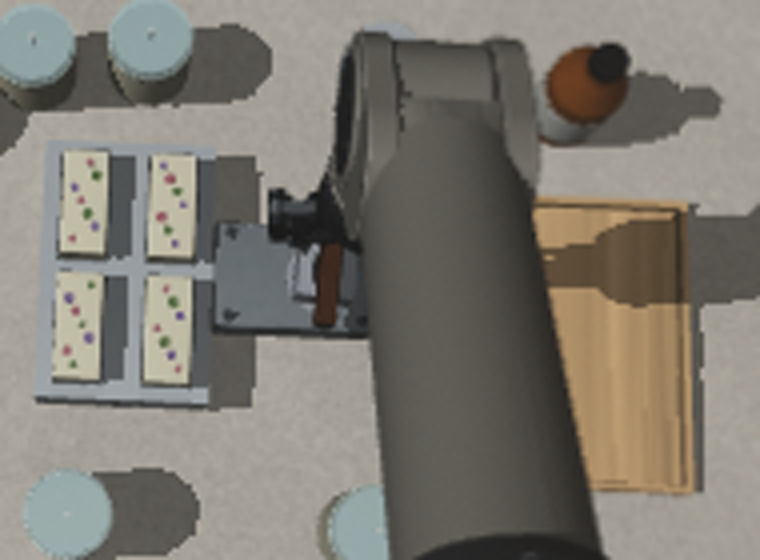

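Call:
jog_arm(
  rows=[
    {"fingers": 60, "x": 10.4, "y": 25.6, "z": 0, "ax": 0, "ay": 0, "az": 0},
    {"fingers": 60, "x": 10.4, "y": 25.6, "z": 0, "ax": 0, "ay": 0, "az": 0},
    {"fingers": 60, "x": 10.4, "y": 25.6, "z": 0, "ax": 0, "ay": 0, "az": 0},
    {"fingers": 60, "x": 10.4, "y": 25.6, "z": 20, "ax": 0, "ay": 0, "az": 0},
    {"fingers": 60, "x": 10.4, "y": 25.6, "z": 25, "ax": 0, "ay": 0, "az": 0},
    {"fingers": 60, "x": 0, "y": 0, "z": 30, "ax": 0, "ay": 0, "az": 0},
    {"fingers": 60, "x": 0, "y": 0, "z": 20, "ax": 0, "ay": 0, "az": 0},
    {"fingers": 60, "x": 0, "y": 0, "z": 0, "ax": 0, "ay": 0, "az": 0},
  ],
)

```text
t: 17.5
eef_pos: [0.5281, 0.038, 0.0948]
tool_rot: [-0.004, 0.017, 1.0, -0.001]
contact_force: [0.3, -0.7, 0.1]
gripper_width: 0.704
grasp_force: 0.0
```

```bash
python3 plan.py 531 38 48 88
```

```text
t17.5 pos [528.1  38.   94.8] yaw 88.0 q7 1.32 F [ 0.3 -0.7  0.1] M [-0.02  0.01  0.05] w 0.704 g 0.0
shift before turn [-3.2  0.2 46.7] turn [-0.1 -0.4  0. ] shift after turn [-2.9  0.1 46.8]
```

Call:
jog_arm(
  force=30,
  rows=[
    {"fingers": 60, "x": -2, "y": 0, "z": 10, "ax": 0, "ay": -0.4, "az": 0},
    {"fingers": 60, "x": 0, "y": 0, "z": 10, "ax": 0, "ay": 0, "az": 0},
    {"fingers": 60, "x": 0, "y": 0, "z": 10, "ax": 0, "ay": 0, "az": 0},
    {"fingers": 60, "x": 0, "y": 0, "z": 8, "ax": 0, "ay": 0, "az": 0},
    {"fingers": 60, "x": 0, "y": 0, "z": 5, "ax": 0, "ay": 0, "az": 0},
    {"fingers": 60, "x": 0, "y": 0, "z": 2, "ax": 0, "ay": 0, "az": 0},
    {"fingers": 60, "x": 0, "y": 0, "z": 2, "ax": 0, "ay": 0, "az": 0},
    {"fingers": 60, "x": 0, "y": 0, "z": 0, "ax": 0, "ay": 0, "az": 0},
  ],
)

```text
t: 18.3
eef_pos: [0.5335, 0.0381, 0.0513]
tool_rot: [0.004, 0.018, 1.0, -0.0]
contact_force: [0.4, 0.3, 0.3]
gripper_width: 0.703
grasp_force: 0.0
```

Call:
jog_arm(
  rows=[
    {"fingers": 46, "x": 0, "y": 0, "z": 0, "ax": 0, "ay": 0, "az": 0},
    {"fingers": 42, "x": 0, "y": 0, "z": 0, "ax": 0, "ay": 0, "az": 0},
    {"fingers": 35, "x": 0, "y": 0, "z": 0, "ax": 0, "ay": 0, "az": 0},
    {"fingers": 30, "x": 0, "y": 0, "z": 0, "ax": 0, "ay": 0, "az": 0},
    {"fingers": 30, "x": 0, "y": 0, "z": 0, "ax": 0, "ay": 0, "az": 0},
    {"fingers": 30, "x": 0, "y": 0, "z": 0, "ax": 0, "ay": 0, "az": 0},
    {"fingers": 30, "x": 0, "y": 0, "z": 0, "ax": 0, "ay": 0, "az": 0},
    {"fingers": 30, "x": 0, "y": 0, "z": 0, "ax": 0, "ay": 0, "az": 0},
  ],
)

```text
t: 19.1
eef_pos: [0.5337, 0.038, 0.0516]
tool_rot: [0.004, 0.018, 1.0, -0.0]
contact_force: [-1.1, -0.8, 6.0]
gripper_width: 0.46
grasp_force: 34.1
```

```bash
python3 plan.py 473 -352 48 88; python3 - <<'E'
from h import *
C=cam("scene"); save(C,"s6.png",(180,130,340,270),3.7)
E
```

```text
t19.1 pos [533.7  38.   51.6] yaw 88.0 q7 1.31 F [-1.1 -0.8  6. ] M [-0.19  0.25  0.06] w 0.460 g 34.1
shift before turn [  46.9 -391.9    3.3] turn [-0.   0.4 -0. ] shift after turn [  47.  -391.8    3.6]
```

View pics/s6.png

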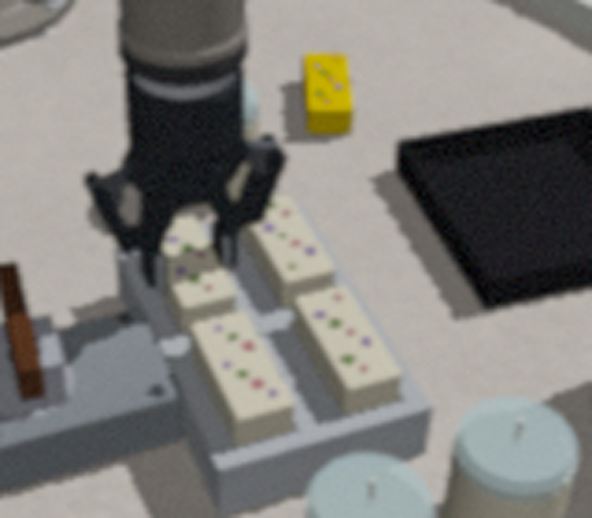

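Call:
jog_arm(
  force=60,
  rows=[
    {"fingers": 30, "x": 0, "y": 0, "z": 0, "ax": 0, "ay": 0, "az": 0},
    {"fingers": 30, "x": 0, "y": 0, "z": -3, "ax": 0, "ay": 0, "az": 0},
    {"fingers": 30, "x": 0, "y": 0, "z": -7, "ax": 0, "ay": 0, "az": 0},
    {"fingers": 30, "x": 0, "y": 0, "z": -15, "ax": 0, "ay": 0, "az": 0},
    {"fingers": 30, "x": 0, "y": 0, "z": -25, "ax": 0, "ay": 0, "az": 0},
    {"fingers": 30, "x": 0, "y": 0, "z": -25, "ax": 0, "ay": 0, "az": 0},
    {"fingers": 30, "x": 2, "y": -10, "z": -25, "ax": 0, "ay": 0, "az": 0},
    {"fingers": 30, "x": 3, "y": -20, "z": 0, "ax": 0, "ay": 0, "az": 0},
  ],
)

```text
t: 19.95
eef_pos: [0.5291, 0.0101, 0.1549]
tool_rot: [0.007, 0.016, 1.0, 0.001]
contact_force: [0.2, 0.9, -1.6]
gripper_width: 0.448
grasp_force: 62.9
```

Call:
jog_arm(
  rows=[
    {"fingers": 30, "x": 4, "y": -30, "z": 0, "ax": 0, "ay": 0, "az": 0},
    {"fingers": 30, "x": 4, "y": -33, "z": 0, "ax": 0, "ay": 0, "az": 0},
    {"fingers": 30, "x": 4, "y": -33, "z": 0, "ax": 0, "ay": 0, "az": 0},
    {"fingers": 30, "x": 4, "y": -33, "z": 0, "ax": 0, "ay": 0, "az": 0},
    {"fingers": 30, "x": 4, "y": -33, "z": 0, "ax": 0, "ay": 0, "az": 0},
    {"fingers": 30, "x": 4, "y": -33, "z": 0, "ax": 0, "ay": 0, "az": 0},
    {"fingers": 30, "x": 4, "y": -33, "z": 0, "ax": 0, "ay": 0, "az": 0},
    {"fingers": 30, "x": 4, "y": -33, "z": 0, "ax": 0, "ay": 0, "az": 0},
  ],
)

```text
t: 20.75
eef_pos: [0.4851, -0.2525, 0.1513]
tool_rot: [0.004, 0.017, 1.0, 0.0]
contact_force: [1.1, -0.0, -0.9]
gripper_width: 0.451
grasp_force: 62.9
```

Call:
jog_arm(
  rows=[
    {"fingers": 30, "x": 3, "y": -33, "z": 0, "ax": 0, "ay": 0, "az": 0},
    {"fingers": 30, "x": 3, "y": -33, "z": 0, "ax": 0, "ay": 0, "az": 0},
    {"fingers": 30, "x": 3, "y": -20, "z": 0, "ax": 0, "ay": 0, "az": 0},
    {"fingers": 30, "x": 2, "y": -15, "z": 0, "ax": 0, "ay": 0, "az": 0},
    {"fingers": 30, "x": 0, "y": 0, "z": 10, "ax": 0, "ay": 0, "az": 0},
    {"fingers": 30, "x": 0, "y": 0, "z": 20, "ax": 0, "ay": 0, "az": 0},
    {"fingers": 30, "x": 0, "y": 0, "z": 20, "ax": 0, "ay": 0, "az": 0},
    {"fingers": 30, "x": 0, "y": 0, "z": 10, "ax": 0, "ay": 0, "az": 0},
  ],
)

```text
t: 21.55
eef_pos: [0.471, -0.3493, 0.0887]
tool_rot: [0.002, 0.016, 1.0, 0.001]
contact_force: [0.6, 0.3, -0.3]
gripper_width: 0.451
grasp_force: 62.8
```

```bash
python3 plan.py 473 -352 16 88; python3 - <<'E'
from m0 import *
C=cam("scene"); S=cam("top"); save(C,"s7.png",(20,150,220,340),3)
im=C[0].astype(int); hsv=cv2.cvtColor(C[0],cv2.COLOR_RGB2HSV)
E
```

```text
t21.6 pos [ 471.  -349.3   88.7] yaw 88.1 q7 2.13 F [ 0.6  0.3 -0.3] M [-0.01  0.07 -0.01] w 0.451 g 62.8
shift before turn [-1.8 -2.8 72.7] turn [0.2 0.3 0.1] shift after turn [-2.1 -2.6 72.7]
```

View pics/s7.png

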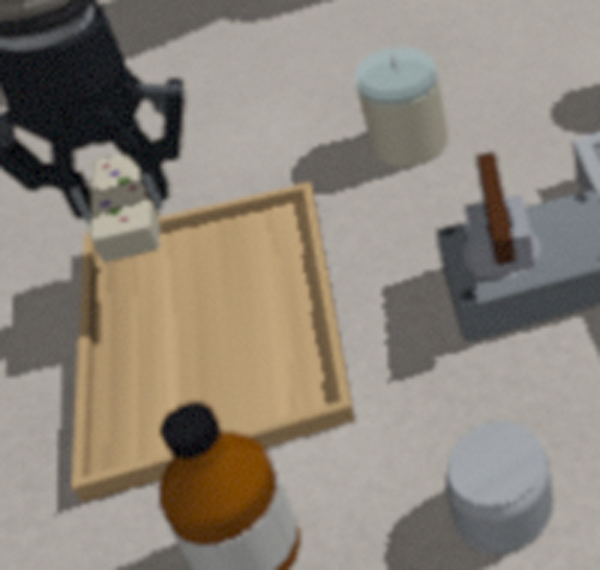

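The tablet hangs level over the near-right part of the tray, whose corners are about (88,228), (308,186), (350,410) and (76,490). I'll check the tray pose against those.

```bash
python3 - <<'E'
from m0 import *
C=cam("scene"); d=lambda p:(np.array(p,float)+.5)/3-.5+[20,150]
print(ray(C,d([[308,186],[350,408],[76,488]]),.02)*1000)
print(proj(C,[[.530,-.314,.02]]))
a=np.radians(-2);R=np.array([[np.cos(a),-np.sin(a)],[np.sin(a),np.cos(a)]])
print([(np.array([530.7,-314.1])+R@v).round() for v in ([-125,90],[125,90],[125,-90],[-125,-90],[-56,-40])])
E
```

```text
[[ 416.07994414 -222.91422284   20.        ]
 [ 663.03373209 -230.37720571   20.        ]
 [ 655.70280816 -407.08255249   20.        ]]
[[ 89.31849982 253.10740105]]
[array([ 409., -220.]), array([ 659., -229.]), array([ 652., -408.]), array([ 403., -400.]), array([ 473., -352.])]
```

Call:
jog_arm(
  rows=[
    {"fingers": 30, "x": -1.8, "y": -2.6, "z": 10, "ax": 0.2, "ay": 0.3, "az": 0},
    {"fingers": 30, "x": 0, "y": 0, "z": 15, "ax": 0, "ay": 0, "az": 0},
    {"fingers": 30, "x": 0, "y": 0, "z": 15, "ax": 0, "ay": 0, "az": 0},
    {"fingers": 30, "x": 0, "y": 0, "z": 10, "ax": 0, "ay": 0, "az": 0},
    {"fingers": 30, "x": 0, "y": 0, "z": 5, "ax": 0, "ay": 0, "az": 0},
    {"fingers": 30, "x": 0, "y": 0, "z": 0, "ax": 0, "ay": 0, "az": 0},
    {"fingers": 30, "x": 0, "y": 0, "z": 0, "ax": 0, "ay": 0, "az": 0},
    {"fingers": 30, "x": 0, "y": 0, "z": 0, "ax": 0, "ay": 0, "az": 0},
  ],
)

```text
t: 22.5
eef_pos: [0.4737, -0.3551, 0.0365]
tool_rot: [0.001, 0.018, 1.0, -0.002]
contact_force: [0.1, 0.1, -1.2]
gripper_width: 0.448
grasp_force: 62.8
```

```bash
python3 plan.py 473 -352 16 88
```

```text
t22.5 pos [ 473.7 -355.1   36.5] yaw 88.0 q7 2.13 F [ 0.1  0.1 -1.2] M [0.   0.01 0.01] w 0.448 g 62.8
shift before turn [ 0.8  3.2 20.5] turn [-0.2  0.2 -0. ] shift after turn [ 0.8  3.1 20.5]
```

Call:
jog_arm(
  rows=[
    {"fingers": 30, "x": 0.8, "y": 3, "z": 5, "ax": 0, "ay": 0, "az": 0},
    {"fingers": 30, "x": 0, "y": 0, "z": 5, "ax": 0, "ay": 0, "az": 0},
    {"fingers": 30, "x": 0, "y": 0, "z": 5, "ax": 0, "ay": 0, "az": 0},
    {"fingers": 30, "x": 0, "y": 0, "z": 3, "ax": 0, "ay": 0, "az": 0},
    {"fingers": 30, "x": 0, "y": 0, "z": 2, "ax": 0, "ay": 0, "az": 0},
    {"fingers": 30, "x": 0, "y": 0, "z": 1, "ax": 0, "ay": 0, "az": 0},
    {"fingers": 30, "x": 0, "y": 0, "z": 0, "ax": 0, "ay": 0, "az": 0},
    {"fingers": 30, "x": 0, "y": 0, "z": 0, "ax": 0, "ay": 0, "az": 0},
  ],
)

```text
t: 23.3
eef_pos: [0.4727, -0.352, 0.0151]
tool_rot: [0.001, 0.018, 1.0, -0.002]
contact_force: [-1.3, 0.6, 1.3]
gripper_width: 0.453
grasp_force: 63.1
```

```bash
python3 plan.py 473 -352 16 88
```

```text
t23.3 pos [ 472.7 -352.    15.1] yaw 88.0 q7 2.13 F [-1.3  0.6  1.3] M [0.12 0.13 0.03] w 0.453 g 63.1
shift before turn [-0.3  0.  -0.9] turn [-0.2  0.1 -0. ] shift after turn [-0.3  0.  -0.9]
```

Call:
jog_arm(
  force=30,
  rows=[
    {"fingers": 58, "x": 0, "y": 0, "z": 0, "ax": 0, "ay": 0, "az": 0},
    {"fingers": 58, "x": 0, "y": 0, "z": 0, "ax": 0, "ay": 0, "az": 0},
    {"fingers": 58, "x": 0, "y": 0, "z": 0, "ax": 0, "ay": 0, "az": 0},
    {"fingers": 58, "x": 0, "y": 0, "z": -15, "ax": 0, "ay": 0, "az": 0},
    {"fingers": 58, "x": 0, "y": 0, "z": -30, "ax": 0, "ay": 0, "az": 0},
    {"fingers": 58, "x": 0, "y": 0, "z": -40, "ax": 0, "ay": 0, "az": 0},
    {"fingers": 58, "x": 0, "y": 0, "z": -40, "ax": 0, "ay": 0, "az": 0},
    {"fingers": 58, "x": -5, "y": 15, "z": -10, "ax": 0, "ay": 0, "az": 0},
  ],
)

```text
t: 24.1
eef_pos: [0.4792, -0.3405, 0.1559]
tool_rot: [0.004, 0.02, 1.0, -0.005]
contact_force: [0.9, -0.6, -0.8]
gripper_width: 0.677
grasp_force: 0.0
```

Call:
jog_arm(
  rows=[
    {"fingers": 58, "x": -12, "y": 30, "z": 0, "ax": 0, "ay": 0, "az": 0},
    {"fingers": 58, "x": -12, "y": 30, "z": 0, "ax": 0, "ay": 0, "az": 0},
    {"fingers": 58, "x": -12, "y": 30, "z": 0, "ax": 0, "ay": 0, "az": 0},
    {"fingers": 58, "x": -12, "y": 30, "z": 0, "ax": 0, "ay": 0, "az": 0},
    {"fingers": 58, "x": -12, "y": 30, "z": 0, "ax": 0, "ay": 0, "az": 0},
    {"fingers": 58, "x": -12, "y": 30, "z": 0, "ax": 0, "ay": 0, "az": 0},
    {"fingers": 58, "x": -12, "y": 30, "z": 0, "ax": 0, "ay": 0, "az": 0},
    {"fingers": 58, "x": -12, "y": 30, "z": 0, "ax": 0, "ay": 0, "az": 0},
  ],
)

```text
t: 24.9
eef_pos: [0.5829, -0.0989, 0.1505]
tool_rot: [0.001, 0.018, 1.0, -0.002]
contact_force: [0.8, 0.1, 0.2]
gripper_width: 0.678
grasp_force: 0.0
```

Call:
jog_arm(
  rows=[
    {"fingers": 58, "x": -12, "y": 30, "z": 0, "ax": 0, "ay": 0, "az": 0},
    {"fingers": 58, "x": -12, "y": 30, "z": 0, "ax": 0, "ay": 0, "az": 0},
    {"fingers": 58, "x": -12, "y": 30, "z": 0, "ax": 0, "ay": 0, "az": 0},
    {"fingers": 58, "x": -12, "y": 30, "z": 0, "ax": 0, "ay": 0, "az": 0},
    {"fingers": 58, "x": 0, "y": 16, "z": 10, "ax": 0, "ay": 0, "az": 0},
    {"fingers": 58, "x": 0, "y": 0, "z": 20, "ax": 0, "ay": 0, "az": 0},
    {"fingers": 58, "x": 0, "y": 0, "z": 20, "ax": 0, "ay": 0, "az": 0},
    {"fingers": 58, "x": 0, "y": 0, "z": 0, "ax": 0, "ay": 0, "az": 0},
  ],
)

```text
t: 25.7
eef_pos: [0.6322, 0.033, 0.0961]
tool_rot: [-0.002, 0.018, 1.0, -0.003]
contact_force: [0.0, 0.3, 0.0]
gripper_width: 0.679
grasp_force: 0.0
```

```bash
python3 plan.py 636 34 51 88
cat > tr.py <<'E'
from m0 import *
C=cam("top"); im=C[0].astype(int); r,g,b=im[...,0],im[...,1],im[...,2]; hsv=cv2.cvtColor(C[0],cv2.COLOR_RGB2HSV)
for c in blobs(C,(hsv[...,1]>70)&(r>110),500,(335,160,415,250)): print("tray",rect(C,c,.02))
for n,bx,z in(("jig",(238,150,290,225),.071),("tray",(345,160,410,250),.034)):
    for c in blobs(C,(r>165)&(r-b>10)&(r-b<45),60,bx): print(n,rect(C,c,z))
for c in blobs(C,(r-b>18)&(r<130),25,(295,160,330,225)): print("wing",rect(C,c,.11))
E
python3 tr.py
```

```text
t25.7 pos [632.2  33.   96.1] yaw 88.0 q7 1.38 F [0.  0.3 0. ] M [ 0.01  0.07 -0.06] w 0.679 g 0.0
shift before turn [-4.   1.4 45.1] turn [-0.3 -0.2 -0. ] shift after turn [-3.8  1.2 45.1]
tray [ 510.  -313.1  208.6  181.2   -2.1]
jig [463.4  89.1 117.6  13.1 -89.6]
jig [533.4 112.8  87.2  37.   -2. ]
jig [608.7 114.5 197.9  70.9   0.8]
tray [ 402.2 -338.5  214.2   98.8  -64. ]
tray [ 469.7 -351.2   85.5   36.    -3. ]
tray [ 662.3 -413.4   45.8   33.4   -3.1]
```

Call:
jog_arm(
  rows=[
    {"fingers": 58, "x": -2, "y": 1, "z": 10, "ax": -0.2, "ay": -0.2, "az": 0},
    {"fingers": 58, "x": 0, "y": 0, "z": 10, "ax": 0, "ay": 0, "az": 0},
    {"fingers": 58, "x": 0, "y": 0, "z": 10, "ax": 0, "ay": 0, "az": 0},
    {"fingers": 58, "x": 0, "y": 0, "z": 8, "ax": 0, "ay": 0, "az": 0},
    {"fingers": 58, "x": 0, "y": 0, "z": 5, "ax": 0, "ay": 0, "az": 0},
    {"fingers": 58, "x": 0, "y": 0, "z": 2, "ax": 0, "ay": 0, "az": 0},
    {"fingers": 58, "x": 0, "y": 0, "z": 0, "ax": 0, "ay": 0, "az": 0},
    {"fingers": 58, "x": 0, "y": 0, "z": 0, "ax": 0, "ay": 0, "az": 0},
  ],
)

```text
t: 26.55
eef_pos: [0.6377, 0.0349, 0.0541]
tool_rot: [0.003, 0.018, 1.0, 0.0]
contact_force: [0.2, 0.7, 0.9]
gripper_width: 0.678
grasp_force: 0.0
```

Call:
jog_arm(
  rows=[
    {"fingers": 46, "x": 0, "y": 0, "z": 0, "ax": 0, "ay": 0, "az": 0},
    {"fingers": 42, "x": 0, "y": 0, "z": 0, "ax": 0, "ay": 0, "az": 0},
    {"fingers": 35, "x": 0, "y": 0, "z": 0, "ax": 0, "ay": 0, "az": 0},
    {"fingers": 30, "x": 0, "y": 0, "z": 0, "ax": 0, "ay": 0, "az": 0},
    {"fingers": 30, "x": 0, "y": 0, "z": 0, "ax": 0, "ay": 0, "az": 0},
    {"fingers": 30, "x": 0, "y": 0, "z": 0, "ax": 0, "ay": 0, "az": 0},
    {"fingers": 30, "x": 0, "y": 0, "z": 0, "ax": 0, "ay": 0, "az": 0},
    {"fingers": 30, "x": 0, "y": 0, "z": 0, "ax": 0, "ay": 0, "az": 0},
  ],
)

```text
t: 27.35
eef_pos: [0.6377, 0.0346, 0.0543]
tool_rot: [0.003, 0.018, 1.0, -0.0]
contact_force: [-1.6, -1.3, 5.3]
gripper_width: 0.459
grasp_force: 33.6
```

```bash
python3 plan.py 585 -356 150 88
```

```text
t27.4 pos [637.7  34.6  54.3] yaw 88.0 q7 1.38 F [-1.6 -1.3  5.3] M [-0.24  0.22  0.01] w 0.459 g 33.6
shift before turn [  38.3 -392.3  -95.9] turn [-0.   0.3 -0. ] shift after turn [  39.  -392.2  -95.7]
```

Call:
jog_arm(
  force=60,
  rows=[
    {"fingers": 50, "x": 0, "y": 0, "z": 0, "ax": 0, "ay": 0, "az": 0},
    {"fingers": 50, "x": 0, "y": 0, "z": 0, "ax": 0, "ay": 0, "az": 0},
    {"fingers": 50, "x": 0, "y": 0, "z": 2, "ax": 0, "ay": 0, "az": 0},
    {"fingers": 50, "x": 0, "y": 0, "z": 2, "ax": 0, "ay": 0, "az": 0},
    {"fingers": 30, "x": 0, "y": 0, "z": 0, "ax": 0, "ay": 0, "az": 0},
    {"fingers": 30, "x": 0, "y": 0, "z": 0, "ax": 0, "ay": 0, "az": 0},
    {"fingers": 30, "x": 0, "y": 0, "z": 0, "ax": 0, "ay": 0, "az": 0},
    {"fingers": 30, "x": 0, "y": 0, "z": 0, "ax": 0, "ay": 0, "az": 0},
  ],
)

```text
t: 28.15
eef_pos: [0.6372, 0.0346, 0.0496]
tool_rot: [0.002, 0.018, 1.0, -0.0]
contact_force: [0.2, -1.9, -1.9]
gripper_width: 0.452
grasp_force: 61.3
```

Call:
jog_arm(
  rows=[
    {"fingers": 30, "x": 0, "y": 0, "z": 0, "ax": 0, "ay": 0, "az": 0},
    {"fingers": 30, "x": 0, "y": 0, "z": -3, "ax": 0, "ay": 0, "az": 0},
    {"fingers": 30, "x": 0, "y": 0, "z": -7, "ax": 0, "ay": 0, "az": 0},
    {"fingers": 30, "x": 0, "y": 0, "z": -15, "ax": 0, "ay": 0, "az": 0},
    {"fingers": 30, "x": 0, "y": 0, "z": -25, "ax": 0, "ay": 0, "az": 0},
    {"fingers": 30, "x": 0, "y": 0, "z": -25, "ax": 0, "ay": 0, "az": 0},
    {"fingers": 30, "x": 2, "y": -10, "z": -25, "ax": 0, "ay": 0, "az": 0},
    {"fingers": 30, "x": 3, "y": -20, "z": 0, "ax": 0, "ay": 0, "az": 0},
  ],
)

```text
t: 28.95
eef_pos: [0.6339, 0.0077, 0.1555]
tool_rot: [0.007, 0.016, 1.0, 0.001]
contact_force: [0.2, -0.4, -0.2]
gripper_width: 0.455
grasp_force: 61.4
```

Call:
jog_arm(
  rows=[
    {"fingers": 30, "x": 3, "y": -30, "z": 0, "ax": 0, "ay": 0, "az": 0},
    {"fingers": 30, "x": 3, "y": -33, "z": 0, "ax": 0, "ay": 0, "az": 0},
    {"fingers": 30, "x": 3, "y": -33, "z": 0, "ax": 0, "ay": 0, "az": 0},
    {"fingers": 30, "x": 3, "y": -33, "z": 0, "ax": 0, "ay": 0, "az": 0},
    {"fingers": 30, "x": 3, "y": -33, "z": 0, "ax": 0, "ay": 0, "az": 0},
    {"fingers": 30, "x": 3, "y": -33, "z": 0, "ax": 0, "ay": 0, "az": 0},
    {"fingers": 30, "x": 3, "y": -33, "z": 0, "ax": 0, "ay": 0, "az": 0},
    {"fingers": 30, "x": 3, "y": -33, "z": 0, "ax": 0, "ay": 0, "az": 0},
  ],
)

```text
t: 29.75
eef_pos: [0.5979, -0.256, 0.1514]
tool_rot: [0.004, 0.017, 1.0, -0.0]
contact_force: [-0.3, -0.4, -0.8]
gripper_width: 0.456
grasp_force: 61.4
```

Call:
jog_arm(
  rows=[
    {"fingers": 30, "x": 3, "y": -33, "z": 0, "ax": 0, "ay": 0, "az": 0},
    {"fingers": 30, "x": 3, "y": -33, "z": 0, "ax": 0, "ay": 0, "az": 0},
    {"fingers": 30, "x": 3, "y": -20, "z": 0, "ax": 0, "ay": 0, "az": 0},
    {"fingers": 30, "x": 0, "y": -15, "z": 0, "ax": 0, "ay": 0, "az": 0},
    {"fingers": 30, "x": 0, "y": 0, "z": 10, "ax": 0, "ay": 0, "az": 0},
    {"fingers": 30, "x": 0, "y": 0, "z": 20, "ax": 0, "ay": 0, "az": 0},
    {"fingers": 30, "x": 0, "y": 0, "z": 20, "ax": 0, "ay": 0, "az": 0},
    {"fingers": 30, "x": 0, "y": 0, "z": 10, "ax": 0, "ay": 0, "az": 0},
  ],
)

```text
t: 30.55
eef_pos: [0.5853, -0.3525, 0.0874]
tool_rot: [0.001, 0.016, 1.0, 0.001]
contact_force: [-0.7, 0.0, -1.9]
gripper_width: 0.456
grasp_force: 61.4
```

```bash
python3 plan.py 585 -356 16 88; python3 tr.py|grep wing
```

```text
t30.6 pos [ 585.3 -352.5   87.4] yaw 88.1 q7 2.03 F [-0.7  0.  -1.9] M [ 0.01  0.01 -0.01] w 0.456 g 61.4
shift before turn [ 0.4 -3.7 71.4] turn [0.2 0.2 0.1] shift after turn [ 0.2 -3.5 71.4]
wing [579.1 -90.2  97.3  15.9  -8.7]
```

Call:
jog_arm(
  rows=[
    {"fingers": 30, "x": 0, "y": 0, "z": 10, "ax": 0, "ay": 0, "az": 0},
    {"fingers": 30, "x": 0, "y": 0, "z": 15, "ax": 0, "ay": 0, "az": 0},
    {"fingers": 30, "x": 0, "y": 0, "z": 15, "ax": 0, "ay": 0, "az": 0},
    {"fingers": 30, "x": 0, "y": 0, "z": 12, "ax": 0, "ay": 0, "az": 0},
    {"fingers": 30, "x": 0, "y": 0, "z": 8, "ax": 0, "ay": 0, "az": 0},
    {"fingers": 30, "x": 0, "y": 0, "z": 4, "ax": 0, "ay": 0, "az": 0},
    {"fingers": 30, "x": 0, "y": 0, "z": 2, "ax": 0, "ay": 0, "az": 0},
    {"fingers": 30, "x": 0, "y": 0, "z": 1, "ax": 0, "ay": 0, "az": 0},
  ],
)

```text
t: 31.4
eef_pos: [0.586, -0.3558, 0.0228]
tool_rot: [0.003, 0.018, 1.0, -0.0]
contact_force: [0.2, -0.2, -0.9]
gripper_width: 0.453
grasp_force: 61.4
```

```bash
python3 plan.py 585 -356 14 88
```

```text
t31.4 pos [ 586.  -355.8   22.8] yaw 88.0 q7 2.04 F [ 0.2 -0.2 -0.9] M [-0.05 -0.03  0.  ] w 0.453 g 61.4
shift before turn [ 1.1 -0.3  8.8] turn [-0.   0.3 -0. ] shift after turn [ 1.  -0.3  8.8]
```

Call:
jog_arm(
  rows=[
    {"fingers": 30, "x": 1, "y": 0, "z": 4, "ax": 0, "ay": 0, "az": 0},
    {"fingers": 30, "x": 0, "y": 0, "z": 3, "ax": 0, "ay": 0, "az": 0},
    {"fingers": 30, "x": 0, "y": 0, "z": 1, "ax": 0, "ay": 0, "az": 0},
    {"fingers": 30, "x": 0, "y": 0, "z": 1, "ax": 0, "ay": 0, "az": 0},
    {"fingers": 30, "x": 0, "y": 0, "z": 0.5, "ax": 0, "ay": 0, "az": 0},
    {"fingers": 30, "x": 0, "y": 0, "z": 0, "ax": 0, "ay": 0, "az": 0},
    {"fingers": 30, "x": 0, "y": 0, "z": 0, "ax": 0, "ay": 0, "az": 0},
    {"fingers": 30, "x": 0, "y": 0, "z": 0, "ax": 0, "ay": 0, "az": 0},
  ],
)

```text
t: 32.2
eef_pos: [0.5849, -0.3556, 0.0132]
tool_rot: [0.003, 0.018, 1.0, -0.0]
contact_force: [0.5, 0.4, -0.8]
gripper_width: 0.454
grasp_force: 61.4
```

Call:
jog_arm(
  force=60,
  rows=[
    {"fingers": 58, "x": 0, "y": 0, "z": 0, "ax": 0, "ay": 0, "az": 0},
    {"fingers": 58, "x": 0, "y": 0, "z": 0, "ax": 0, "ay": 0, "az": 0},
    {"fingers": 58, "x": 0, "y": 0, "z": 0, "ax": 0, "ay": 0, "az": 0},
    {"fingers": 58, "x": 0, "y": 0, "z": -15, "ax": 0, "ay": 0, "az": 0},
    {"fingers": 58, "x": 0, "y": 0, "z": -30, "ax": 0, "ay": 0, "az": 0},
    {"fingers": 58, "x": 0, "y": 0, "z": -40, "ax": 0, "ay": 0, "az": 0},
    {"fingers": 58, "x": 0, "y": 0, "z": -40, "ax": 0, "ay": 0, "az": 0},
    {"fingers": 58, "x": 2, "y": 15, "z": -10, "ax": 0, "ay": 0, "az": 0},
  ],
)

```text
t: 33.0
eef_pos: [0.5847, -0.3446, 0.1549]
tool_rot: [0.007, 0.019, 1.0, -0.003]
contact_force: [1.2, -1.5, 0.5]
gripper_width: 0.682
grasp_force: 0.0
```

Call:
jog_arm(
  rows=[
    {"fingers": 58, "x": 4.7, "y": 31, "z": 0, "ax": 0, "ay": 0, "az": 0},
    {"fingers": 58, "x": 4.7, "y": 31, "z": 0, "ax": 0, "ay": 0, "az": 0},
    {"fingers": 58, "x": 4.7, "y": 31, "z": 0, "ax": 0, "ay": 0, "az": 0},
    {"fingers": 58, "x": 4.7, "y": 31, "z": 0, "ax": 0, "ay": 0, "az": 0},
    {"fingers": 58, "x": 4.7, "y": 31, "z": 0, "ax": 0, "ay": 0, "az": 0},
    {"fingers": 58, "x": 4.7, "y": 31, "z": 0, "ax": 0, "ay": 0, "az": 0},
    {"fingers": 58, "x": 4.7, "y": 31, "z": 0, "ax": 0, "ay": 0, "az": 0},
    {"fingers": 58, "x": 4.7, "y": 31, "z": 0, "ax": 0, "ay": 0, "az": 0},
  ],
)

```text
t: 33.8
eef_pos: [0.5533, -0.0897, 0.1485]
tool_rot: [0.003, 0.017, 1.0, 0.0]
contact_force: [0.4, 0.6, 0.7]
gripper_width: 0.681
grasp_force: 0.0
```

Call:
jog_arm(
  rows=[
    {"fingers": 58, "x": 4.7, "y": 31, "z": 0, "ax": 0, "ay": 0, "az": 0},
    {"fingers": 58, "x": 4.7, "y": 31, "z": 0, "ax": 0, "ay": 0, "az": 0},
    {"fingers": 58, "x": 4.7, "y": 31, "z": 0, "ax": 0, "ay": 0, "az": 0},
    {"fingers": 58, "x": 4.7, "y": 31, "z": 0, "ax": 0, "ay": 0, "az": 0},
    {"fingers": 58, "x": 4.7, "y": 31, "z": 0, "ax": 0, "ay": 0, "az": 0},
    {"fingers": 58, "x": 4.7, "y": 31, "z": 0, "ax": 0, "ay": 0, "az": 0},
    {"fingers": 58, "x": 0, "y": 16.6, "z": 0, "ax": 0, "ay": 0, "az": 0},
    {"fingers": 58, "x": 0, "y": 0, "z": 40, "ax": 0, "ay": 0, "az": 0},
  ],
)

```text
t: 34.6
eef_pos: [0.5366, 0.1175, 0.1124]
tool_rot: [0.008, 0.015, 1.0, 0.003]
contact_force: [1.4, -0.3, -0.2]
gripper_width: 0.68
grasp_force: 0.0
```

```bash
python3 plan.py 533.5 111.7 50.5 88;python3 tr.py
```

```text
t34.6 pos [536.6 117.5 112.4] yaw 88.3 q7 1.18 F [ 1.4 -0.3 -0.2] M [-0.06 -0.04  0.04] w 0.680 g 0.0
shift before turn [ 3.9 -6.3 61.8] turn [0.3 0.9 0.3] shift after turn [ 2.9 -5.9 61.9]
tray [ 447.5 -302.5  164.4   82.7   87.9]
tray [ 586.5 -316.   182.1  138.3   87.7]
jig [690.1  65.3 172.   34.9 -89.7]
tray [ 391.1 -263.7   65.    19.6  -89.4]
tray [ 584.6 -354.    85.6   36.7   -3.1]
tray [ 630.3 -321.6  216.   114.9   88.1]
wing [608.  -95.8  36.7  16.1  -1. ]
```

Call:
jog_arm(
  rows=[
    {"fingers": 58, "x": 0, "y": 0, "z": 10, "ax": 0, "ay": 0, "az": 0},
    {"fingers": 58, "x": 0, "y": 0, "z": 8, "ax": 0, "ay": 0, "az": 0},
    {"fingers": 58, "x": 0, "y": 0, "z": 0, "ax": 0, "ay": 0, "az": 0},
    {"fingers": 58, "x": 0, "y": 0, "z": 0, "ax": 0, "ay": 0, "az": 0},
    {"fingers": 58, "x": 0, "y": 0, "z": 0, "ax": 0, "ay": 0, "az": 0},
    {"fingers": 58, "x": 0, "y": 0, "z": 0, "ax": 0, "ay": 0, "az": 0},
    {"fingers": 58, "x": 0, "y": 0, "z": 0, "ax": 0, "ay": 0, "az": 0},
    {"fingers": 58, "x": 0, "y": 0, "z": 0, "ax": 0, "ay": 0, "az": 0},
  ],
)

```text
t: 35.45
eef_pos: [0.5332, 0.1122, 0.09]
tool_rot: [0.003, 0.018, 1.0, 0.0]
contact_force: [-0.1, 1.7, -0.6]
gripper_width: 0.677
grasp_force: 0.0
```

```bash
python3 plan.py 533.5 111.7 50.5 88
```

```text
t35.5 pos [533.2 112.2  90. ] yaw 88.0 q7 1.18 F [-0.1  1.7 -0.6] M [0.02 0.06 0.01] w 0.677 g 0.0
shift before turn [-0.1 -0.5 39.5] turn [ 0.   0.3 -0. ] shift after turn [-0.4 -0.5 39.5]
```

Call:
jog_arm(
  rows=[
    {"fingers": 58, "x": 0, "y": 0, "z": 10, "ax": 0, "ay": 0.3, "az": 0},
    {"fingers": 58, "x": 0, "y": 0, "z": 10, "ax": 0, "ay": 0, "az": 0},
    {"fingers": 58, "x": 0, "y": 0, "z": 10, "ax": 0, "ay": 0, "az": 0},
    {"fingers": 58, "x": 0, "y": 0, "z": 6, "ax": 0, "ay": 0, "az": 0},
    {"fingers": 58, "x": 0, "y": 0, "z": 3, "ax": 0, "ay": 0, "az": 0},
    {"fingers": 58, "x": 0, "y": 0, "z": 1, "ax": 0, "ay": 0, "az": 0},
    {"fingers": 58, "x": 0, "y": 0, "z": 0, "ax": 0, "ay": 0, "az": 0},
    {"fingers": 58, "x": 0, "y": 0, "z": 0, "ax": 0, "ay": 0, "az": 0},
  ],
)

```text
t: 36.25
eef_pos: [0.5333, 0.1122, 0.0501]
tool_rot: [0.0, 0.018, 1.0, 0.0]
contact_force: [1.0, 0.9, -0.2]
gripper_width: 0.679
grasp_force: 0.0
```

Call:
jog_arm(
  force=60,
  rows=[
    {"fingers": 46, "x": 0, "y": 0, "z": 0, "ax": 0, "ay": 0, "az": 0},
    {"fingers": 42, "x": 0, "y": 0, "z": 0, "ax": 0, "ay": 0, "az": 0},
    {"fingers": 35, "x": 0, "y": 0, "z": 0, "ax": 0, "ay": 0, "az": 0},
    {"fingers": 30, "x": 0, "y": 0, "z": 0, "ax": 0, "ay": 0, "az": 0},
    {"fingers": 30, "x": 0, "y": 0, "z": 0, "ax": 0, "ay": 0, "az": 0},
    {"fingers": 30, "x": 0, "y": 0, "z": 0, "ax": 0, "ay": 0, "az": 0},
    {"fingers": 30, "x": 0, "y": 0, "z": 0, "ax": 0, "ay": 0, "az": 0},
    {"fingers": 30, "x": 0, "y": 0, "z": 0, "ax": 0, "ay": 0, "az": 0},
  ],
)

```text
t: 37.05
eef_pos: [0.5333, 0.1121, 0.0502]
tool_rot: [0.0, 0.018, 1.0, 0.0]
contact_force: [-2.1, -1.0, 6.4]
gripper_width: 0.458
grasp_force: 60.6
```

```bash
python3 plan.py 476 -272 150 88
```

```text
t37.0 pos [533.3 112.1  50.2] yaw 88.0 q7 1.18 F [-2.1 -1.   6.4] M [-0.13  0.32 -0.02] w 0.458 g 60.6
shift before turn [  43.7 -385.9  -99.9] turn [ 0.  0. -0.] shift after turn [  43.8 -385.9  -99.8]
```

Call:
jog_arm(
  rows=[
    {"fingers": 30, "x": 0, "y": 0, "z": 0, "ax": 0, "ay": 0, "az": 0},
    {"fingers": 30, "x": 0, "y": 0, "z": -3, "ax": 0, "ay": 0, "az": 0},
    {"fingers": 30, "x": 0, "y": 0, "z": -7, "ax": 0, "ay": 0, "az": 0},
    {"fingers": 30, "x": 0, "y": 0, "z": -15, "ax": 0, "ay": 0, "az": 0},
    {"fingers": 30, "x": 0, "y": 0, "z": -25, "ax": 0, "ay": 0, "az": 0},
    {"fingers": 30, "x": 0, "y": 0, "z": -25, "ax": 0, "ay": 0, "az": 0},
    {"fingers": 30, "x": 2, "y": -10, "z": -25, "ax": 0, "ay": 0, "az": 0},
    {"fingers": 30, "x": 3, "y": -20, "z": 0, "ax": 0, "ay": 0, "az": 0},
  ],
)

```text
t: 37.85
eef_pos: [0.5293, 0.0845, 0.1535]
tool_rot: [0.003, 0.016, 1.0, 0.001]
contact_force: [-0.3, 0.1, -1.3]
gripper_width: 0.451
grasp_force: 60.4
```

Call:
jog_arm(
  rows=[
    {"fingers": 30, "x": 3, "y": -30, "z": 0, "ax": 0, "ay": 0, "az": 0},
    {"fingers": 30, "x": 3, "y": -33, "z": 0, "ax": 0, "ay": 0, "az": 0},
    {"fingers": 30, "x": 3, "y": -33, "z": 0, "ax": 0, "ay": 0, "az": 0},
    {"fingers": 30, "x": 3, "y": -33, "z": 0, "ax": 0, "ay": 0, "az": 0},
    {"fingers": 30, "x": 3, "y": -33, "z": 0, "ax": 0, "ay": 0, "az": 0},
    {"fingers": 30, "x": 3, "y": -33, "z": 0, "ax": 0, "ay": 0, "az": 0},
    {"fingers": 30, "x": 3, "y": -33, "z": 0, "ax": 0, "ay": 0, "az": 0},
    {"fingers": 30, "x": 3, "y": -33, "z": 0, "ax": 0, "ay": 0, "az": 0},
  ],
)

```text
t: 38.65
eef_pos: [0.4935, -0.1788, 0.1501]
tool_rot: [0.0, 0.017, 1.0, 0.0]
contact_force: [1.2, -0.2, -0.6]
gripper_width: 0.456
grasp_force: 60.4
```

Call:
jog_arm(
  rows=[
    {"fingers": 30, "x": 4, "y": -33, "z": 0, "ax": 0, "ay": 0, "az": 0},
    {"fingers": 30, "x": 4, "y": -33, "z": 0, "ax": 0, "ay": 0, "az": 0},
    {"fingers": 30, "x": 4, "y": -20, "z": 0, "ax": 0, "ay": 0, "az": 0},
    {"fingers": 30, "x": 3, "y": -9, "z": 0, "ax": 0, "ay": 0, "az": 0},
    {"fingers": 30, "x": 0, "y": 0, "z": 10, "ax": 0, "ay": 0, "az": 0},
    {"fingers": 30, "x": 0, "y": 0, "z": 20, "ax": 0, "ay": 0, "az": 0},
    {"fingers": 30, "x": 0, "y": 0, "z": 20, "ax": 0, "ay": 0, "az": 0},
    {"fingers": 30, "x": 0, "y": 0, "z": 10, "ax": 0, "ay": 0, "az": 0},
  ],
)

```text
t: 39.45
eef_pos: [0.475, -0.2694, 0.0877]
tool_rot: [-0.001, 0.016, 1.0, 0.001]
contact_force: [0.1, 0.3, -1.1]
gripper_width: 0.453
grasp_force: 60.4
```

Call:
jog_arm(
  rows=[
    {"fingers": 30, "x": 0, "y": 0, "z": 10, "ax": 0, "ay": 0, "az": 0},
    {"fingers": 30, "x": 0, "y": 0, "z": 15, "ax": 0, "ay": 0, "az": 0},
    {"fingers": 30, "x": 0, "y": 0, "z": 15, "ax": 0, "ay": 0, "az": 0},
    {"fingers": 30, "x": 0, "y": 0, "z": 10, "ax": 0, "ay": 0, "az": 0},
    {"fingers": 30, "x": 0, "y": 0, "z": 8, "ax": 0, "ay": 0, "az": 0},
    {"fingers": 30, "x": 0, "y": 0, "z": 0, "ax": 0, "ay": 0, "az": 0},
    {"fingers": 30, "x": 0, "y": 0, "z": 0, "ax": 0, "ay": 0, "az": 0},
    {"fingers": 30, "x": 0, "y": 0, "z": 0, "ax": 0, "ay": 0, "az": 0},
  ],
)

```text
t: 40.25
eef_pos: [0.4761, -0.2723, 0.0324]
tool_rot: [0.001, 0.018, 1.0, -0.0]
contact_force: [0.8, -0.7, 0.2]
gripper_width: 0.455
grasp_force: 60.4
```

```bash
python3 plan.py 476 -272 14 88; python3 tr.py
```

```text
t40.2 pos [ 476.1 -272.3   32.4] yaw 88.0 q7 2.00 F [ 0.8 -0.7  0.2] M [-0.01 -0.   -0.05] w 0.455 g 60.4
shift before turn [ 0.1  0.3 18.4] turn [-0.   0.1 -0. ] shift after turn [ 0.1  0.3 18.4]
tray [ 530.9 -313.2  249.8  179.9   -2. ]
jig [6.381e+02 1.085e+02 8.260e+01 3.670e+01 3.000e-01]
jig [664.6 115.1 220.3 111.1 -42.7]
tray [ 450.5 -272.9   33.6   26.6  -89.5]
tray [ 605.5 -355.2   40.1   36.7   -2.8]
tray [ 636.7 -321.   217.9   94.6  -89.8]
wing [578.9 -91.2  97.   16.3  -6.8]
```

Call:
jog_arm(
  rows=[
    {"fingers": 30, "x": 0, "y": 0, "z": 6, "ax": 0, "ay": 0, "az": 0},
    {"fingers": 30, "x": 0, "y": 0, "z": 6, "ax": 0, "ay": 0, "az": 0},
    {"fingers": 30, "x": 0, "y": 0, "z": 4, "ax": 0, "ay": 0, "az": 0},
    {"fingers": 30, "x": 0, "y": 0, "z": 1.5, "ax": 0, "ay": 0, "az": 0},
    {"fingers": 30, "x": 0, "y": 0, "z": 1, "ax": 0, "ay": 0, "az": 0},
    {"fingers": 30, "x": 0, "y": 0, "z": 0, "ax": 0, "ay": 0, "az": 0},
    {"fingers": 30, "x": 0, "y": 0, "z": 0, "ax": 0, "ay": 0, "az": 0},
    {"fingers": 30, "x": 0, "y": 0, "z": 0, "ax": 0, "ay": 0, "az": 0},
  ],
)

```text
t: 41.1
eef_pos: [0.475, -0.2718, 0.0138]
tool_rot: [-0.0, 0.018, 1.0, 0.0]
contact_force: [-2.8, 2.6, 8.6]
gripper_width: 0.454
grasp_force: 61.5
```

Call:
jog_arm(
  rows=[
    {"fingers": 58, "x": 0, "y": 0, "z": 0, "ax": 0, "ay": 0, "az": 0},
    {"fingers": 58, "x": 0, "y": 0, "z": 0, "ax": 0, "ay": 0, "az": 0},
    {"fingers": 58, "x": 0, "y": 0, "z": 0, "ax": 0, "ay": 0, "az": 0},
    {"fingers": 58, "x": 0, "y": 0, "z": -15, "ax": 0, "ay": 0, "az": 0},
    {"fingers": 58, "x": 0, "y": 0, "z": -30, "ax": 0, "ay": 0, "az": 0},
    {"fingers": 58, "x": 0, "y": 0, "z": -40, "ax": 0, "ay": 0, "az": 0},
    {"fingers": 58, "x": 0, "y": 0, "z": -40, "ax": 0, "ay": 0, "az": 0},
    {"fingers": 58, "x": -5, "y": 15, "z": -10, "ax": 0, "ay": 0, "az": 0},
  ],
)

```text
t: 41.9
eef_pos: [0.4826, -0.2606, 0.1539]
tool_rot: [0.004, 0.02, 1.0, -0.002]
contact_force: [0.5, -0.1, 0.6]
gripper_width: 0.68
grasp_force: 0.0
```

Call:
jog_arm(
  rows=[
    {"fingers": 58, "x": -12, "y": 30, "z": 0, "ax": 0, "ay": 0, "az": 0},
    {"fingers": 58, "x": -12, "y": 30, "z": 0, "ax": 0, "ay": 0, "az": 0},
    {"fingers": 58, "x": -12, "y": 30, "z": 0, "ax": 0, "ay": 0, "az": 0},
    {"fingers": 58, "x": -12, "y": 30, "z": 0, "ax": 0, "ay": 0, "az": 0},
    {"fingers": 58, "x": -12, "y": 30, "z": 0, "ax": 0, "ay": 0, "az": 0},
    {"fingers": 58, "x": -12, "y": 30, "z": 0, "ax": 0, "ay": 0, "az": 0},
    {"fingers": 58, "x": -12, "y": 30, "z": 0, "ax": 0, "ay": 0, "az": 0},
    {"fingers": 58, "x": -12, "y": 30, "z": 0, "ax": 0, "ay": 0, "az": 0},
  ],
)

```text
t: 42.7
eef_pos: [0.586, -0.0196, 0.1495]
tool_rot: [0.0, 0.018, 1.0, -0.0]
contact_force: [0.4, -0.6, 0.5]
gripper_width: 0.679
grasp_force: 0.0
```

Call:
jog_arm(
  rows=[
    {"fingers": 58, "x": -12, "y": 30, "z": 0, "ax": 0, "ay": 0, "az": 0},
    {"fingers": 58, "x": -12, "y": 30, "z": 0, "ax": 0, "ay": 0, "az": 0},
    {"fingers": 58, "x": -12, "y": 30, "z": 0, "ax": 0, "ay": 0, "az": 0},
    {"fingers": 58, "x": -12, "y": 30, "z": 0, "ax": 0, "ay": 0, "az": 0},
    {"fingers": 58, "x": 0, "y": 10.5, "z": 10, "ax": 0, "ay": 0, "az": 0},
    {"fingers": 58, "x": 0, "y": 0, "z": 20, "ax": 0, "ay": 0, "az": 0},
    {"fingers": 58, "x": 0, "y": 0, "z": 20, "ax": 0, "ay": 0, "az": 0},
    {"fingers": 58, "x": 0, "y": 0, "z": 0, "ax": 0, "ay": 0, "az": 0},
  ],
)

```text
t: 43.5
eef_pos: [0.6355, 0.1068, 0.0959]
tool_rot: [-0.003, 0.018, 1.0, -0.001]
contact_force: [-0.6, -0.3, -0.5]
gripper_width: 0.681
grasp_force: 0.0
```

Call:
jog_arm(
  rows=[
    {"fingers": 58, "x": 0, "y": 0, "z": 0, "ax": 0, "ay": 0, "az": 0},
    {"fingers": 58, "x": 0, "y": 0, "z": 0, "ax": 0, "ay": 0, "az": 0},
    {"fingers": 58, "x": 0, "y": 0, "z": 0, "ax": 0, "ay": 0, "az": 0},
    {"fingers": 58, "x": 0, "y": 0, "z": 0, "ax": 0, "ay": 0, "az": 0},
    {"fingers": 58, "x": 0, "y": 0, "z": 0, "ax": 0, "ay": 0, "az": 0},
    {"fingers": 58, "x": 0, "y": 0, "z": 0, "ax": 0, "ay": 0, "az": 0},
    {"fingers": 58, "x": 0, "y": 0, "z": 0, "ax": 0, "ay": 0, "az": 0},
    {"fingers": 58, "x": 0, "y": 0, "z": 0, "ax": 0, "ay": 0, "az": 0},
  ],
)

```text
t: 44.3
eef_pos: [0.638, 0.108, 0.0983]
tool_rot: [-0.0, 0.018, 1.0, 0.0]
contact_force: [-0.2, 0.3, -0.0]
gripper_width: 0.678
grasp_force: 0.0
```

```bash
python3 plan.py 638.4 108 50.5 88;python3 tr.py
```

```text
t44.3 pos [638.  108.   98.3] yaw 88.0 q7 1.27 F [-0.2  0.3 -0. ] M [-0.02 -0.01 -0.02] w 0.678 g 0.0
shift before turn [-0.5  0.  47.8] turn [ 0. -0. -0.] shift after turn [-0.4  0.  47.8]
tray [ 494.5 -312.6  181.3  177.6   87.9]
jig [693.8   4.5  50.5  27.9 -89.8]
tray [ 465.3 -351.    76.8   35.9   -3. ]
tray [ 475.6 -269.5   85.4   36.4   -2.3]
tray [ 485.3 -313.2  214.3  209.1   -2. ]
tray [ 6.320e+02 -3.810e+02  1.042e+02  1.008e+02  1.000e-01]
wing [573.7 -90.1  86.4  14.6  -9.5]
```

Call:
jog_arm(
  rows=[
    {"fingers": 58, "x": 0, "y": 0, "z": 12, "ax": 0, "ay": 0, "az": 0},
    {"fingers": 58, "x": 0, "y": 0, "z": 12, "ax": 0, "ay": 0, "az": 0},
    {"fingers": 58, "x": 0, "y": 0, "z": 12, "ax": 0, "ay": 0, "az": 0},
    {"fingers": 58, "x": 0, "y": 0, "z": 8, "ax": 0, "ay": 0, "az": 0},
    {"fingers": 58, "x": 0, "y": 0, "z": 3, "ax": 0, "ay": 0, "az": 0},
    {"fingers": 58, "x": 0, "y": 0, "z": 1, "ax": 0, "ay": 0, "az": 0},
    {"fingers": 58, "x": 0, "y": 0, "z": 0, "ax": 0, "ay": 0, "az": 0},
    {"fingers": 58, "x": 0, "y": 0, "z": 0, "ax": 0, "ay": 0, "az": 0},
  ],
)

```text
t: 45.15
eef_pos: [0.6384, 0.108, 0.0508]
tool_rot: [0.0, 0.018, 1.0, 0.0]
contact_force: [0.2, -0.4, 0.3]
gripper_width: 0.676
grasp_force: 0.0
```

Call:
jog_arm(
  force=60,
  rows=[
    {"fingers": 46, "x": 0, "y": 0, "z": 0, "ax": 0, "ay": 0, "az": 0},
    {"fingers": 42, "x": 0, "y": 0, "z": 0, "ax": 0, "ay": 0, "az": 0},
    {"fingers": 35, "x": 0, "y": 0, "z": 0, "ax": 0, "ay": 0, "az": 0},
    {"fingers": 30, "x": 0, "y": 0, "z": 0, "ax": 0, "ay": 0, "az": 0},
    {"fingers": 30, "x": 0, "y": 0, "z": 0, "ax": 0, "ay": 0, "az": 0},
    {"fingers": 30, "x": 0, "y": 0, "z": 0, "ax": 0, "ay": 0, "az": 0},
    {"fingers": 30, "x": 0, "y": 0, "z": 0, "ax": 0, "ay": 0, "az": 0},
    {"fingers": 30, "x": 0, "y": 0, "z": 0, "ax": 0, "ay": 0, "az": 0},
  ],
)

```text
t: 45.95
eef_pos: [0.6383, 0.1079, 0.0508]
tool_rot: [0.0, 0.018, 1.0, 0.0]
contact_force: [-1.4, -1.4, 5.5]
gripper_width: 0.457
grasp_force: 60.7
```

```bash
python3 plan.py 588 -276 150 88
```

```text
t46.0 pos [638.3 107.9  50.8] yaw 88.0 q7 1.27 F [-1.4 -1.4  5.5] M [-0.22  0.28  0.01] w 0.457 g 60.7
shift before turn [  36.7 -385.4  -99.2] turn [ 0.  0. -0.] shift after turn [  36.8 -385.4  -99.2]
```

Call:
jog_arm(
  rows=[
    {"fingers": 30, "x": 0, "y": 0, "z": 0, "ax": 0, "ay": 0, "az": 0},
    {"fingers": 30, "x": 0, "y": 0, "z": -3, "ax": 0, "ay": 0, "az": 0},
    {"fingers": 30, "x": 0, "y": 0, "z": -7, "ax": 0, "ay": 0, "az": 0},
    {"fingers": 30, "x": 0, "y": 0, "z": -15, "ax": 0, "ay": 0, "az": 0},
    {"fingers": 30, "x": 0, "y": 0, "z": -25, "ax": 0, "ay": 0, "az": 0},
    {"fingers": 30, "x": 0, "y": 0, "z": -25, "ax": 0, "ay": 0, "az": 0},
    {"fingers": 30, "x": 2, "y": -10, "z": -25, "ax": 0, "ay": 0, "az": 0},
    {"fingers": 30, "x": 3, "y": -20, "z": 0, "ax": 0, "ay": 0, "az": 0},
  ],
)

```text
t: 46.75
eef_pos: [0.6347, 0.0808, 0.1555]
tool_rot: [0.004, 0.016, 1.0, 0.002]
contact_force: [0.8, -0.7, -1.0]
gripper_width: 0.449
grasp_force: 60.3
```

Call:
jog_arm(
  rows=[
    {"fingers": 30, "x": 3, "y": -30, "z": 0, "ax": 0, "ay": 0, "az": 0},
    {"fingers": 30, "x": 3, "y": -33, "z": 0, "ax": 0, "ay": 0, "az": 0},
    {"fingers": 30, "x": 3, "y": -33, "z": 0, "ax": 0, "ay": 0, "az": 0},
    {"fingers": 30, "x": 3, "y": -33, "z": 0, "ax": 0, "ay": 0, "az": 0},
    {"fingers": 30, "x": 3, "y": -33, "z": 0, "ax": 0, "ay": 0, "az": 0},
    {"fingers": 30, "x": 3, "y": -33, "z": 0, "ax": 0, "ay": 0, "az": 0},
    {"fingers": 30, "x": 3, "y": -33, "z": 0, "ax": 0, "ay": 0, "az": 0},
    {"fingers": 30, "x": 3, "y": -33, "z": 0, "ax": 0, "ay": 0, "az": 0},
  ],
)

```text
t: 47.55
eef_pos: [0.5987, -0.1831, 0.1515]
tool_rot: [0.001, 0.018, 1.0, -0.0]
contact_force: [-0.4, -0.3, -1.2]
gripper_width: 0.455
grasp_force: 60.3
```

Call:
jog_arm(
  rows=[
    {"fingers": 30, "x": 3, "y": -33, "z": 0, "ax": 0, "ay": 0, "az": 0},
    {"fingers": 30, "x": 3, "y": -33, "z": 0, "ax": 0, "ay": 0, "az": 0},
    {"fingers": 30, "x": 2, "y": -20, "z": 0, "ax": 0, "ay": 0, "az": 0},
    {"fingers": 30, "x": 0, "y": -8.5, "z": 0, "ax": 0, "ay": 0, "az": 0},
    {"fingers": 30, "x": 0, "y": 0, "z": 10, "ax": 0, "ay": 0, "az": 0},
    {"fingers": 30, "x": 0, "y": 0, "z": 20, "ax": 0, "ay": 0, "az": 0},
    {"fingers": 30, "x": 0, "y": 0, "z": 20, "ax": 0, "ay": 0, "az": 0},
    {"fingers": 30, "x": 0, "y": 0, "z": 10, "ax": 0, "ay": 0, "az": 0},
  ],
)

```text
t: 48.35
eef_pos: [0.587, -0.2729, 0.088]
tool_rot: [-0.001, 0.016, 1.0, 0.001]
contact_force: [-0.3, -0.6, -1.9]
gripper_width: 0.455
grasp_force: 60.4
```

Call:
jog_arm(
  rows=[
    {"fingers": 30, "x": 0, "y": 0, "z": 10, "ax": 0, "ay": 0, "az": 0},
    {"fingers": 30, "x": 0, "y": 0, "z": 15, "ax": 0, "ay": 0, "az": 0},
    {"fingers": 30, "x": 0, "y": 0, "z": 15, "ax": 0, "ay": 0, "az": 0},
    {"fingers": 30, "x": 0, "y": 0, "z": 10, "ax": 0, "ay": 0, "az": 0},
    {"fingers": 30, "x": 0, "y": 0, "z": 8, "ax": 0, "ay": 0, "az": 0},
    {"fingers": 30, "x": 0, "y": 0, "z": 0, "ax": 0, "ay": 0, "az": 0},
    {"fingers": 30, "x": 0, "y": 0, "z": 0, "ax": 0, "ay": 0, "az": 0},
    {"fingers": 30, "x": 0, "y": 0, "z": 0, "ax": 0, "ay": 0, "az": 0},
  ],
)

```text
t: 49.15
eef_pos: [0.588, -0.2763, 0.033]
tool_rot: [0.001, 0.018, 1.0, -0.0]
contact_force: [0.7, -0.7, -0.9]
gripper_width: 0.455
grasp_force: 60.4
```

```bash
python3 plan.py 588 -276 14.5 88; python3 tr.py
```

```text
t49.1 pos [ 588.  -276.3   33. ] yaw 88.0 q7 1.92 F [ 0.7 -0.7 -0.9] M [-0.01  0.02  0.01] w 0.455 g 60.4
shift before turn [ 0.   0.3 18.5] turn [-0.   0.1 -0. ] shift after turn [ 0.   0.3 18.5]
tray [ 531.8 -275.4  249.   104.3   -2. ]
jig [463.6  64.6 166.6  13.1 -89.6]
jig [609.4  63.9 197.9 172.1   0.8]
tray [ 475.6 -269.4   85.4   36.2   -2.3]
tray [ 563.4 -278.2   33.4   31.2   87.7]
tray [ 557.  -258.5  257.2   95.    -1.9]
wing [579.  -90.9  97.2  16.3  -7.9]
```

Call:
jog_arm(
  rows=[
    {"fingers": 30, "x": 0, "y": 0, "z": 6, "ax": 0, "ay": 0, "az": 0},
    {"fingers": 30, "x": 0, "y": 0, "z": 6, "ax": 0, "ay": 0, "az": 0},
    {"fingers": 30, "x": 0, "y": 0, "z": 4, "ax": 0, "ay": 0, "az": 0},
    {"fingers": 30, "x": 0, "y": 0, "z": 1.5, "ax": 0, "ay": 0, "az": 0},
    {"fingers": 30, "x": 0, "y": 0, "z": 1, "ax": 0, "ay": 0, "az": 0},
    {"fingers": 30, "x": 0, "y": 0, "z": 0, "ax": 0, "ay": 0, "az": 0},
    {"fingers": 30, "x": 0, "y": 0, "z": 0, "ax": 0, "ay": 0, "az": 0},
    {"fingers": 30, "x": 0, "y": 0, "z": 0, "ax": 0, "ay": 0, "az": 0},
  ],
)

```text
t: 50.0
eef_pos: [0.587, -0.2758, 0.0146]
tool_rot: [-0.001, 0.018, 1.0, 0.0]
contact_force: [-4.5, 1.4, 9.3]
gripper_width: 0.453
grasp_force: 61.6
```

Call:
jog_arm(
  rows=[
    {"fingers": 58, "x": 0, "y": 0, "z": 0, "ax": 0, "ay": 0, "az": 0},
    {"fingers": 58, "x": 0, "y": 0, "z": 0, "ax": 0, "ay": 0, "az": 0},
    {"fingers": 58, "x": 0, "y": 0, "z": 0, "ax": 0, "ay": 0, "az": 0},
    {"fingers": 58, "x": 0, "y": 0, "z": -15, "ax": 0, "ay": 0, "az": 0},
    {"fingers": 58, "x": 0, "y": 0, "z": -30, "ax": 0, "ay": 0, "az": 0},
    {"fingers": 58, "x": 0, "y": 0, "z": -40, "ax": 0, "ay": 0, "az": 0},
    {"fingers": 58, "x": 0, "y": 0, "z": -45, "ax": 0, "ay": 0, "az": 0},
    {"fingers": 58, "x": 0, "y": 0, "z": -45, "ax": 0, "ay": 0, "az": 0},
  ],
)

```text
t: 50.8
eef_pos: [0.5873, -0.276, 0.1915]
tool_rot: [0.0, 0.018, 1.0, -0.0]
contact_force: [0.9, -0.5, 0.1]
gripper_width: 0.679
grasp_force: 0.0
```

Call:
jog_arm(
  rows=[
    {"fingers": 58, "x": 2, "y": 25, "z": 0, "ax": 0, "ay": 0, "az": 0},
    {"fingers": 58, "x": 2, "y": 30, "z": 0, "ax": 0, "ay": 0, "az": 0},
    {"fingers": 58, "x": 3, "y": 30, "z": 0, "ax": 0, "ay": 0, "az": 0},
    {"fingers": 58, "x": 3, "y": 30, "z": 0, "ax": 0, "ay": 0, "az": 0},
    {"fingers": 58, "x": 3, "y": 30, "z": 0, "ax": 0, "ay": 0, "az": 0},
    {"fingers": 58, "x": 2, "y": 25, "z": 0, "ax": 0, "ay": 0, "az": 0},
    {"fingers": 58, "x": 0, "y": 14, "z": 0, "ax": 0, "ay": 0, "az": 0},
    {"fingers": 58, "x": 0, "y": 0, "z": 0, "ax": 0, "ay": 0, "az": 6},
  ],
)

```text
t: 51.6
eef_pos: [0.5794, -0.089, 0.1896]
tool_rot: [0.001, 0.069, 0.998, 0.001]
contact_force: [-0.2, 0.3, -0.0]
gripper_width: 0.682
grasp_force: 0.0
```

```bash
python3 plan.py 579 -91.5 89 82; python3 - <<'E'
from m0 import *
C=cam("scene"); save(C,"s8.png",(30,140,310,340),2.8)
E
```

```text
t51.6 pos [579.4 -89.  189.6] yaw 82.1 q7 1.50 F [-0.2  0.3 -0. ] M [-0.03 -0.01 -0.01] w 0.682 g 0.0
shift before turn [  0.2  -2.7 100.6] turn [0.1 0.1 0.1] shift after turn [ 1.000e-01 -2.500e+00  1.006e+02]
```

View pics/s8.png

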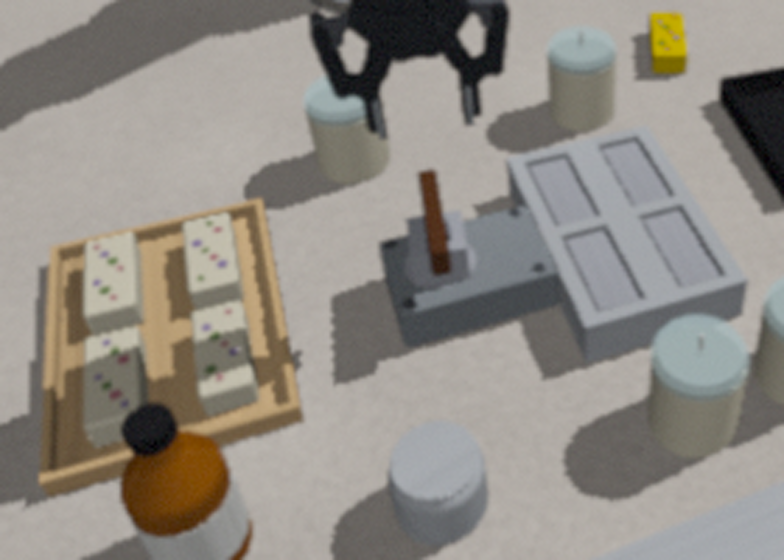

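All four tablets lie flat in the tray (about 110,275; 212,258; 115,385; 223,355), and the key still stands on the shaft. Next I'll regrasp its wing.

Call:
jog_arm(
  rows=[
    {"fingers": 50, "x": 0, "y": 0, "z": 15, "ax": 0, "ay": 0, "az": 0},
    {"fingers": 50, "x": 0, "y": 0, "z": 20, "ax": 0, "ay": 0, "az": 0},
    {"fingers": 50, "x": 0, "y": 0, "z": 20, "ax": 0, "ay": 0, "az": 0},
    {"fingers": 50, "x": 0, "y": 0, "z": 20, "ax": 0, "ay": 0, "az": 0},
    {"fingers": 50, "x": 0, "y": 0, "z": 15, "ax": 0, "ay": 0, "az": 0},
    {"fingers": 50, "x": 0, "y": 0, "z": 10, "ax": 0, "ay": 0, "az": 0},
    {"fingers": 50, "x": 0, "y": 0, "z": 0, "ax": 0, "ay": 0, "az": 0},
    {"fingers": 50, "x": 0, "y": 0, "z": 0, "ax": 0, "ay": 0, "az": 0},
  ],
)

```text
t: 52.45
eef_pos: [0.5794, -0.0918, 0.0892]
tool_rot: [0.0, 0.07, 0.998, -0.0]
contact_force: [-0.1, 0.3, 0.7]
gripper_width: 0.585
grasp_force: 0.0
```

Call:
jog_arm(
  force=100,
  rows=[
    {"fingers": 10, "x": 0, "y": 0, "z": 0, "ax": 0, "ay": 0, "az": 0},
    {"fingers": 10, "x": 0, "y": 0, "z": 0, "ax": 0, "ay": 0, "az": 0},
    {"fingers": 0, "x": 0, "y": 0, "z": 0, "ax": 0, "ay": 0, "az": 0},
    {"fingers": 0, "x": 0, "y": 0, "z": 0, "ax": 0, "ay": 0, "az": 0},
    {"fingers": 0, "x": 0, "y": 0, "z": 0, "ax": 0, "ay": 0, "az": 0},
    {"fingers": 0, "x": 0, "y": 0, "z": 0, "ax": 0, "ay": 0, "az": 0},
    {"fingers": 0, "x": 0, "y": 0, "z": 0, "ax": 0, "ay": 0, "az": 0},
    {"fingers": 0, "x": 0, "y": 0, "z": 0, "ax": 0, "ay": 0, "az": 0},
  ],
)

```text
t: 53.25
eef_pos: [0.5794, -0.0925, 0.0898]
tool_rot: [0.001, 0.07, 0.998, -0.0]
contact_force: [-1.8, -2.1, 5.8]
gripper_width: 0.16
grasp_force: 97.8
```

```bash
python3 plan.py 579 -91.5 89 2
```

```text
t53.2 pos [579.4 -92.5  89.8] yaw 81.9 q7 1.50 F [-1.8 -2.1  5.8] M [-0.35  0.38 -0.07] w 0.160 g 97.8
shift before turn [0.5 0.9 0.8] turn [ 0.   0.1 79.9] shift after turn [ 1.  -0.4  0.8]
```

Call:
jog_arm(
  rows=[
    {"fingers": 0, "x": 0, "y": 0, "z": 0, "ax": 0, "ay": 0, "az": 5},
    {"fingers": 0, "x": 0, "y": 0, "z": 0, "ax": 0, "ay": 0, "az": 5},
    {"fingers": 0, "x": 0, "y": 0, "z": 0, "ax": 0, "ay": 0, "az": 5},
    {"fingers": 0, "x": 0, "y": 0, "z": 0, "ax": 0, "ay": 0, "az": 5},
    {"fingers": 0, "x": 0, "y": 0, "z": 0, "ax": 0, "ay": 0, "az": 5},
    {"fingers": 0, "x": 0, "y": 0, "z": 0, "ax": 0, "ay": 0, "az": 5},
    {"fingers": 0, "x": 0, "y": 0, "z": 0, "ax": 0, "ay": 0, "az": 5},
    {"fingers": 0, "x": 0, "y": 0, "z": 0, "ax": 0, "ay": 0, "az": 5},
  ],
)

```text
t: 54.05
eef_pos: [0.5798, -0.0919, 0.0898]
tool_rot: [0.001, 0.408, 0.913, 0.0]
contact_force: [0.3, -0.2, 3.7]
gripper_width: 0.165
grasp_force: 97.5
```

Call:
jog_arm(
  rows=[
    {"fingers": 0, "x": 0, "y": 0, "z": 0, "ax": 0, "ay": 0, "az": 5},
    {"fingers": 0, "x": 0, "y": 0, "z": 0, "ax": 0, "ay": 0, "az": 5},
    {"fingers": 0, "x": 0, "y": 0, "z": 0, "ax": 0, "ay": 0, "az": 5},
    {"fingers": 0, "x": 0, "y": 0, "z": 0, "ax": 0, "ay": 0, "az": 5},
    {"fingers": 0, "x": 0, "y": 0, "z": 0, "ax": 0, "ay": 0, "az": 5},
    {"fingers": 0, "x": 0, "y": 0, "z": 0, "ax": 0, "ay": 0, "az": 5},
    {"fingers": 0, "x": 0, "y": 0, "z": 0, "ax": 0, "ay": 0, "az": 5},
    {"fingers": 0, "x": 0, "y": 0, "z": 0, "ax": 0, "ay": 0, "az": 5},
  ],
)

```text
t: 54.85
eef_pos: [0.5805, -0.0918, 0.0897]
tool_rot: [0.001, 0.696, 0.718, 0.001]
contact_force: [1.6, -1.0, 2.0]
gripper_width: 0.16
grasp_force: 97.5
```

```bash
python3 plan.py 579 -91.5 89 -6
```

```text
t54.9 pos [580.5 -91.8  89.7] yaw 1.8 q7 0.34 F [ 1.6 -1.   2. ] M [-0.32 -0.47  0.26] w 0.160 g 97.5
shift before turn [ 0.3 -1.5  0.7] turn [0.2 0.  7.8] shift after turn [ 0.1 -1.5  0.7]
```

Call:
jog_arm(
  rows=[
    {"fingers": 0, "x": 0, "y": 0, "z": 0, "ax": 0, "ay": 0, "az": 2},
    {"fingers": 0, "x": 0, "y": 0, "z": 0, "ax": 0, "ay": 0, "az": 2},
    {"fingers": 0, "x": 0, "y": 0, "z": 0, "ax": 0, "ay": 0, "az": 2},
    {"fingers": 0, "x": 0, "y": 0, "z": 0, "ax": 0, "ay": 0, "az": 2},
    {"fingers": 0, "x": 0, "y": 0, "z": 0, "ax": 0, "ay": 0, "az": 0},
    {"fingers": 0, "x": 0, "y": 0, "z": 0, "ax": 0, "ay": 0, "az": 0},
    {"fingers": 0, "x": 0, "y": 0, "z": 0, "ax": 0, "ay": 0, "az": 0},
    {"fingers": 0, "x": 0, "y": 0, "z": 0, "ax": 0, "ay": 0, "az": 0},
  ],
)

```text
t: 55.65
eef_pos: [0.5806, -0.0918, 0.0897]
tool_rot: [0.001, 0.743, 0.669, 0.001]
contact_force: [4.2, -1.0, 5.8]
gripper_width: 0.16
grasp_force: 98.0
```

```bash
python3 plan.py 579 -91.5 89 -6
```

```text
t55.6 pos [580.6 -91.8  89.7] yaw -6.0 q7 0.23 F [ 4.2 -1.   5.8] M [-0.3  -0.87  0.05] w 0.160 g 98.0
shift before turn [ 0.1 -1.6  0.7] turn [ 0.2 -0.  -0. ] shift after turn [ 0.1 -1.6  0.7]
```

Call:
jog_arm(
  force=120,
  rows=[
    {"fingers": 0, "x": 0, "y": 0, "z": 0, "ax": 0, "ay": 0, "az": 2},
    {"fingers": 0, "x": 0, "y": 0, "z": 0, "ax": 0, "ay": 0, "az": 2},
    {"fingers": 0, "x": 0, "y": 0, "z": 0, "ax": 0, "ay": 0, "az": 2},
    {"fingers": 0, "x": 0, "y": 0, "z": 0, "ax": 0, "ay": 0, "az": 0},
    {"fingers": 0, "x": 0, "y": 0, "z": 0, "ax": 0, "ay": 0, "az": 0},
    {"fingers": 0, "x": 0, "y": 0, "z": 0, "ax": 0, "ay": 0, "az": 0},
    {"fingers": 0, "x": 0, "y": 0, "z": 0, "ax": 0, "ay": 0, "az": 0},
    {"fingers": 0, "x": 0, "y": 0, "z": 0, "ax": 0, "ay": 0, "az": 0},
  ],
)

```text
t: 56.45
eef_pos: [0.5807, -0.0918, 0.0898]
tool_rot: [0.001, 0.778, 0.629, 0.001]
contact_force: [2.9, -0.1, 6.2]
gripper_width: 0.161
grasp_force: 117.6
```

```bash
python3 plan.py 579 -91.5 89 -10
```

```text
t56.5 pos [580.7 -91.8  89.8] yaw -12.1 q7 0.14 F [ 2.9 -0.1  6.2] M [-0.32 -0.86  0.08] w 0.161 g 117.6
shift before turn [-0.  -1.8  0.8] turn [ 0.2 -0.  -2.1] shift after turn [ 0.  -1.8  0.8]
```

Call:
jog_arm(
  rows=[
    {"fingers": 0, "x": 0, "y": 0, "z": 0, "ax": 0, "ay": 0, "az": 2},
    {"fingers": 0, "x": 0, "y": 0, "z": 0, "ax": 0, "ay": 0, "az": 2},
    {"fingers": 0, "x": 0, "y": 0, "z": 0, "ax": 0, "ay": 0, "az": 0},
    {"fingers": 0, "x": 0, "y": 0, "z": 0, "ax": 0, "ay": 0, "az": 0},
    {"fingers": 0, "x": 0, "y": 0, "z": 0, "ax": 0, "ay": 0, "az": 0},
    {"fingers": 0, "x": 0, "y": 0, "z": 0, "ax": 0, "ay": 0, "az": 0},
    {"fingers": 0, "x": 0, "y": 0, "z": 0, "ax": 0, "ay": 0, "az": 0},
    {"fingers": 0, "x": 0, "y": 0, "z": 0, "ax": 0, "ay": 0, "az": 0},
  ],
)

```text
t: 57.25
eef_pos: [0.5808, -0.0918, 0.0898]
tool_rot: [0.001, 0.798, 0.602, 0.001]
contact_force: [4.1, -1.7, 6.1]
gripper_width: 0.156
grasp_force: 117.8
```

```bash
python3 plan.py 579 -91.5 89 -10
```

```text
t57.2 pos [580.8 -91.8  89.8] yaw -15.9 q7 0.09 F [ 4.1 -1.7  6.1] M [-0.46 -0.98  0.78] w 0.156 g 117.8
shift before turn [-0.2 -1.8  0.8] turn [ 0.2  0.  -5.9] shift after turn [ 0.  -1.8  0.8]
```

Call:
jog_arm(
  rows=[
    {"fingers": 0, "x": 0, "y": 0, "z": 0, "ax": 0, "ay": 0, "az": 2},
    {"fingers": 0, "x": 0, "y": 0, "z": 0, "ax": 0, "ay": 0, "az": 2},
    {"fingers": 0, "x": 0, "y": 0, "z": 0, "ax": 0, "ay": 0, "az": 0},
    {"fingers": 0, "x": 0, "y": 0, "z": 0, "ax": 0, "ay": 0, "az": 0},
    {"fingers": 0, "x": 0, "y": 0, "z": 0, "ax": 0, "ay": 0, "az": 0},
    {"fingers": 0, "x": 0, "y": 0, "z": 0, "ax": 0, "ay": 0, "az": 0},
    {"fingers": 0, "x": 0, "y": 0, "z": 0, "ax": 0, "ay": 0, "az": 0},
    {"fingers": 0, "x": 0, "y": 0, "z": 0, "ax": 0, "ay": 0, "az": 0},
  ],
)

```text
t: 58.05
eef_pos: [0.5808, -0.0918, 0.0898]
tool_rot: [0.002, 0.818, 0.575, 0.001]
contact_force: [3.7, -1.4, 6.3]
gripper_width: 0.161
grasp_force: 118.9
```

```bash
python3 plan.py 579 -91.5 89 -10;python3 tr.py; python3 - <<'E'
from m0 import *
C=cam("scene"); save(C,"s9.png",(140,130,340,290),3.5)
E
```

```text
t58.0 pos [580.8 -91.8  89.8] yaw -19.8 q7 0.03 F [ 3.7 -1.4  6.3] M [-0.56 -0.92  1.75] w 0.161 g 118.9
shift before turn [-0.3 -1.8  0.8] turn [ 0.2  0.  -9.8] shift after turn [ 0.  -1.9  0.8]
tray [ 481.8 -312.2  181.3  152.1   87.9]
jig [458.9  73.1 150.5  13.1  86.8]
jig [609.4  63.9 197.9 172.1   0.8]
tray [ 469.7 -351.2   85.5   36.    -3. ]
tray [ 475.6 -269.5   85.4   36.4   -2.3]
tray [ 459.9 -313.7  217.   155.8  -89.3]
tray [ 668.2 -333.1  196.6   31.7  -89.9]
```

View pics/s9.png

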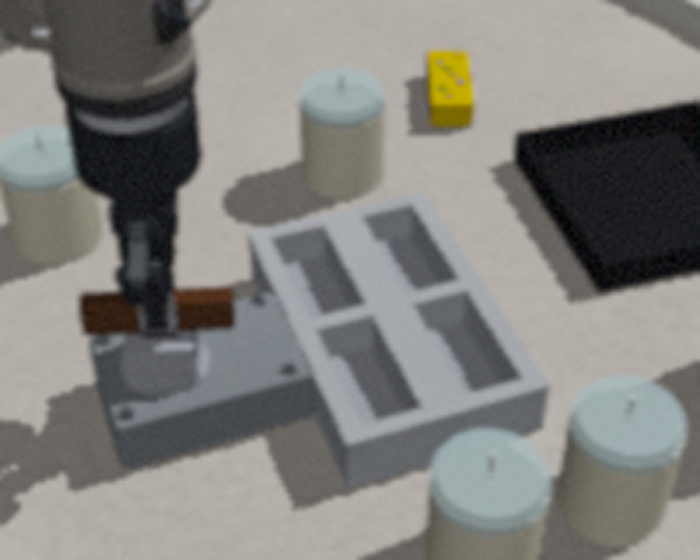

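At the lower stop: torque 1.75 N m, and the cavities are empty and deep with the plates down. I'll relax the twist and lift the key off.

Call:
jog_arm(
  rows=[
    {"fingers": 0, "x": 0, "y": 0, "z": 0, "ax": 0, "ay": 0, "az": -4},
    {"fingers": 0, "x": 0, "y": 0, "z": 0, "ax": 0, "ay": 0, "az": -4},
    {"fingers": 0, "x": 0, "y": 0, "z": 0, "ax": 0, "ay": 0, "az": -1},
    {"fingers": 0, "x": 0, "y": 0, "z": 0, "ax": 0, "ay": 0, "az": 0},
    {"fingers": 0, "x": 0, "y": 0, "z": 0, "ax": 0, "ay": 0, "az": 0},
    {"fingers": 0, "x": 0, "y": 0, "z": -2, "ax": 0, "ay": 0, "az": 0},
    {"fingers": 0, "x": 0, "y": 0, "z": -4, "ax": 0, "ay": 0, "az": 0},
    {"fingers": 0, "x": 0, "y": 0, "z": -4, "ax": 0, "ay": 0, "az": 0},
  ],
)

```text
t: 58.95
eef_pos: [0.5797, -0.0903, 0.0986]
tool_rot: [-0.0, 0.772, 0.636, 0.001]
contact_force: [6.6, 11.4, -2.2]
gripper_width: 0.154
grasp_force: 124.2
```

Call:
jog_arm(
  rows=[
    {"fingers": 0, "x": 0, "y": 0, "z": -6, "ax": 0, "ay": 0, "az": 0},
    {"fingers": 0, "x": 0, "y": 0, "z": -8, "ax": 0, "ay": 0, "az": 0},
    {"fingers": 0, "x": 0, "y": 0, "z": -10, "ax": 0, "ay": 0, "az": 0},
    {"fingers": 0, "x": 0, "y": 0, "z": -15, "ax": 0, "ay": 0, "az": 0},
    {"fingers": 0, "x": 0, "y": 0, "z": -20, "ax": 0, "ay": 0, "az": 0},
    {"fingers": 0, "x": 0, "y": 0, "z": -20, "ax": 0, "ay": 0, "az": 0},
    {"fingers": 0, "x": 0, "y": 0, "z": -10, "ax": 0, "ay": 0, "az": 0},
    {"fingers": 0, "x": 0, "y": 0, "z": 0, "ax": 0, "ay": 0, "az": 0},
  ],
)

```text
t: 59.75
eef_pos: [0.5791, -0.0916, 0.189]
tool_rot: [0.0, 0.772, 0.636, 0.001]
contact_force: [-0.1, 0.1, -2.9]
gripper_width: 0.15
grasp_force: 124.3
```

```bash
python3 plan.py 513 346 190 -5
```

```text
t59.8 pos [579.1 -91.6 189. ] yaw -11.0 q7 0.09 F [-0.1  0.1 -2.9] M [ 0.03 -0.05 -0.04] w 0.150 g 124.3
shift before turn [ 416.9 -148.5   -0.9] turn [ 0.1 -0.  -6. ] shift after turn [ 430.2 -103.9   -1. ]
```

Call:
jog_arm(
  force=100,
  rows=[
    {"fingers": 0, "x": 15, "y": -5, "z": 0, "ax": 0, "ay": 0, "az": 0},
    {"fingers": 0, "x": 30, "y": -10.6, "z": 0, "ax": 0, "ay": 0, "az": 0},
    {"fingers": 0, "x": 30, "y": -10.6, "z": 0, "ax": 0, "ay": 0, "az": 0},
    {"fingers": 0, "x": 30, "y": -10.6, "z": 0, "ax": 0, "ay": 0, "az": 0},
    {"fingers": 0, "x": 30, "y": -10.6, "z": 0, "ax": 0, "ay": 0, "az": 0},
    {"fingers": 0, "x": 30, "y": -10.6, "z": 0, "ax": 0, "ay": 0, "az": 0},
    {"fingers": 0, "x": 30, "y": -10.6, "z": 0, "ax": 0, "ay": 0, "az": 0},
    {"fingers": 0, "x": 30, "y": -10.6, "z": 0, "ax": 0, "ay": 0, "az": 0},
  ],
)

```text
t: 60.55
eef_pos: [0.5422, 0.1466, 0.1864]
tool_rot: [-0.001, 0.771, 0.636, -0.001]
contact_force: [0.3, 0.0, -2.6]
gripper_width: 0.152
grasp_force: 124.3
```

Call:
jog_arm(
  rows=[
    {"fingers": 0, "x": 30, "y": -10.6, "z": 0, "ax": 0, "ay": 0, "az": 0},
    {"fingers": 0, "x": 30, "y": -10.6, "z": 0, "ax": 0, "ay": 0, "az": 0},
    {"fingers": 0, "x": 30, "y": -10.6, "z": 0, "ax": 0, "ay": 0, "az": 0},
    {"fingers": 0, "x": 30, "y": -10.6, "z": 0, "ax": 0, "ay": 0, "az": 0},
    {"fingers": 0, "x": 30, "y": -10.6, "z": 0, "ax": 0, "ay": 0, "az": 0},
    {"fingers": 0, "x": 20, "y": -7, "z": 0, "ax": 0, "ay": 0, "az": 0},
    {"fingers": 0, "x": 14, "y": -5, "z": 0, "ax": 0, "ay": 0, "az": 0},
    {"fingers": 0, "x": 0, "y": 0, "z": 0, "ax": 0, "ay": 0, "az": 0},
  ],
)

```text
t: 61.35
eef_pos: [0.5135, 0.3402, 0.1865]
tool_rot: [-0.001, 0.77, 0.638, -0.001]
contact_force: [0.1, -0.8, -3.9]
gripper_width: 0.153
grasp_force: 124.3
```

Call:
jog_arm(
  rows=[
    {"fingers": 0, "x": 0, "y": 0, "z": 10, "ax": 0, "ay": 0, "az": 0},
    {"fingers": 0, "x": 0, "y": 0, "z": 20, "ax": 0, "ay": 0, "az": 0},
    {"fingers": 0, "x": 0, "y": 0, "z": 30, "ax": 0, "ay": 0, "az": 0},
    {"fingers": 0, "x": 0, "y": 0, "z": 30, "ax": 0, "ay": 0, "az": 0},
    {"fingers": 0, "x": 0, "y": 0, "z": 20, "ax": 0, "ay": 0, "az": 0},
    {"fingers": 0, "x": 0, "y": 0, "z": 0, "ax": 0, "ay": 0, "az": 0},
    {"fingers": 0, "x": 0, "y": 0, "z": 0, "ax": 0, "ay": 0, "az": 0},
    {"fingers": 0, "x": 0, "y": 0, "z": 0, "ax": 0, "ay": 0, "az": 0},
  ],
)

```text
t: 62.15
eef_pos: [0.5167, 0.3371, 0.0791]
tool_rot: [0.0, 0.772, 0.636, 0.001]
contact_force: [0.3, -0.1, -2.6]
gripper_width: 0.153
grasp_force: 124.1
```

```bash
python3 plan.py 516 338 50 -11; python3 - <<'E'
from m0 import *
C=cam("scene"); save(C,"s10.png",(250,110,400,230),4)
E
```

```text
t62.1 pos [516.7 337.1  79.1] yaw -11.1 q7 -0.62 F [ 0.3 -0.1 -2.6] M [ 0.03 -0.01  0.02] w 0.153 g 124.1
shift before turn [ 0.7 -1.  29.1] turn [ 0.1 -0.1 -0.1] shift after turn [ 0.8 -0.9 29.1]
```

View pics/s10.png

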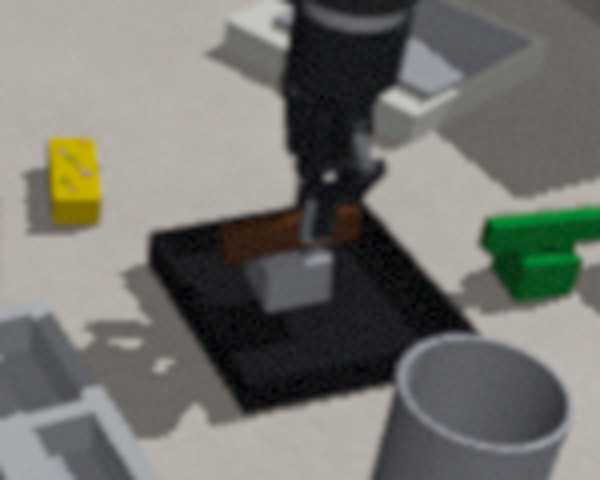

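The key hangs upright inside the bin walls (hub near 292,280). I'll lower it.

Call:
jog_arm(
  rows=[
    {"fingers": 0, "x": 0, "y": 0, "z": 8, "ax": 0, "ay": 0, "az": 0},
    {"fingers": 0, "x": 0, "y": 0, "z": 8, "ax": 0, "ay": 0, "az": 0},
    {"fingers": 0, "x": 0, "y": 0, "z": 7, "ax": 0, "ay": 0, "az": 0},
    {"fingers": 0, "x": 0, "y": 0, "z": 4, "ax": 0, "ay": 0, "az": 0},
    {"fingers": 0, "x": 0, "y": 0, "z": 1.5, "ax": 0, "ay": 0, "az": 0},
    {"fingers": 0, "x": 0, "y": 0, "z": 1, "ax": 0, "ay": 0, "az": 0},
    {"fingers": 0, "x": 0, "y": 0, "z": 0, "ax": 0, "ay": 0, "az": 0},
    {"fingers": 0, "x": 0, "y": 0, "z": 0, "ax": 0, "ay": 0, "az": 0},
  ],
)

```text
t: 63.0
eef_pos: [0.5183, 0.3428, 0.0523]
tool_rot: [-0.001, 0.771, 0.637, 0.005]
contact_force: [-3.0, 5.5, 21.8]
gripper_width: 0.147
grasp_force: 130.4
```

```bash
python3 plan.py 516 338 50 -11
```

```text
t63.0 pos [518.3 342.8  52.3] yaw -10.9 q7 -0.61 F [-3.   5.5 21.8] M [ 0.69  0.68 -0.18] w 0.147 g 130.4
shift before turn [-5.2 -1.4  2.3] turn [ 0.3 -0.6  0.1] shift after turn [-5.2 -1.4  2.3]
```

Call:
jog_arm(
  rows=[
    {"fingers": 0, "x": 0, "y": 0, "z": -1.5, "ax": 0, "ay": 0, "az": 0},
    {"fingers": 0, "x": 0, "y": 0, "z": 0, "ax": 0, "ay": 0, "az": 0},
    {"fingers": 15, "x": 0, "y": 0, "z": 0, "ax": 0, "ay": 0, "az": 0},
    {"fingers": 18, "x": 0, "y": 0, "z": 0, "ax": 0, "ay": 0, "az": 0},
    {"fingers": 22, "x": 0, "y": 0, "z": 0, "ax": 0, "ay": 0, "az": 0},
    {"fingers": 50, "x": 0, "y": 0, "z": 0, "ax": 0, "ay": 0, "az": 0},
    {"fingers": 50, "x": 0, "y": 0, "z": 0, "ax": 0, "ay": 0, "az": 0},
    {"fingers": 50, "x": 0, "y": 0, "z": 0, "ax": 0, "ay": 0, "az": 0},
  ],
)

```text
t: 63.8
eef_pos: [0.5154, 0.3371, 0.0495]
tool_rot: [0.0, 0.772, 0.636, -0.0]
contact_force: [-0.5, -0.4, 0.1]
gripper_width: 0.585
grasp_force: 0.0
```

Call:
jog_arm(
  rows=[
    {"fingers": 60, "x": 0, "y": 0, "z": -5, "ax": 0, "ay": 0, "az": 0},
    {"fingers": 60, "x": 0, "y": 0, "z": -15, "ax": 0, "ay": 0, "az": 0},
    {"fingers": 60, "x": 0, "y": 0, "z": -30, "ax": 0, "ay": 0, "az": 0},
    {"fingers": 60, "x": 0, "y": 0, "z": -40, "ax": 0, "ay": 0, "az": 0},
    {"fingers": 60, "x": 0, "y": 0, "z": -40, "ax": 0, "ay": 0, "az": 0},
    {"fingers": 60, "x": 0, "y": 0, "z": -40, "ax": 0, "ay": 0, "az": 0},
    {"fingers": 60, "x": 0, "y": 0, "z": 0, "ax": 0, "ay": 0, "az": 0},
    {"fingers": 60, "x": 0, "y": 0, "z": 0, "ax": 0, "ay": 0, "az": 0},
  ],
)

```text
t: 64.6
eef_pos: [0.5161, 0.3378, 0.2219]
tool_rot: [-0.0, 0.772, 0.636, 0.002]
contact_force: [-0.6, 0.5, -1.1]
gripper_width: 0.698
grasp_force: 0.0
```

```bash
python3 - <<'E'
from m0 import *
C=cam("scene"); save(C,"s11.png",None,1.5)
E
```

```text
(no output)
```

View pics/s11.png

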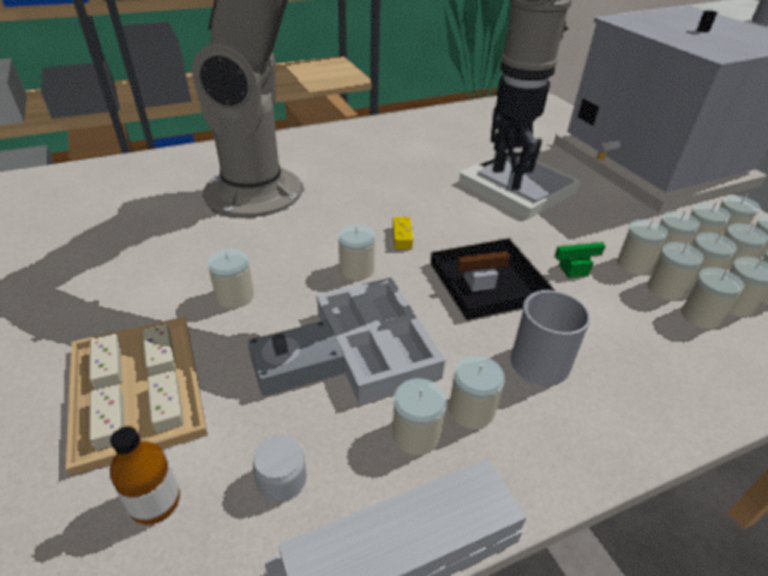

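The key stands upright in the bin (483,272), the four tablets are in the tray, the cavities are empty and nothing has fallen. Handing in.

```bash
python3 -c "
from station import bot
print(bot.hand_in())"
```

```text
the job is handed in; nothing more can be done
None
```

The job is done and handed in: all four tablets lie flat, flowers up, in the tray, the plates are down, the key stands upright in the black bin, and nothing was knocked over; no verdict came back.

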